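# Pack an order crate tight and lay its cover

### The arm

A 6-joint arm with a two-finger parallel gripper is mounted at the origin on the work surface. World frame = base frame: x ahead of the robot, y to its left, z up, the work surface at z = 0. Lengths are in m, angles in rad, forces in N, time in s.
With the tool pointing down it reaches from about 0.375 to 0.925 m from the base axis. Payload 5.7 kg.
Tool frame: the origin (TCP) lies on the centre line of the jaws, within the pads' length; the fingertips stand 22 mm ahead of it and the grasp point (between the pads) lies 3 mm ahead of it; z points along the fingers, y is the line along which they close (so a half turn about z gives the same grasp; the last joint's range is limited). The gripper opens to 85 mm and grips with 20 to 120 N. Pads are 22 mm wide; open, the fingers measure 114 mm over their backs; the gripper's body (76 mm by 85 mm) begins 54 mm behind the grasp point. The pads swing forward as they close: fully open they stand 13 mm farther back than shut.
Start: joints at [-1.218, 0.359, 1.51, -0, 1.272, -0.115], TCP at [0.271, -0.536, 0.225] pointing down, gripper open.
Joint ranges: [-2.97, 2.97], [-1.01, 2.36], [0.21, 2.38], [-0.96, 4.11], [0.2, 2.71], [-2.98, 2.98]. Speed limits (rad/s): [2.39, 2.39, 3.14, 3.14, 3.14, 3.14].

### API

Orientations are given as [roll, pitch, yaw] about the fixed x, y, z axes, in that order (R = Rz(yaw) Ry(pitch) Rx(roll)).
In Python, from plant import robot gives the robot as it stands.
- The arm moves only by the shell command python3 shift.py 'ROWS' [OPENING]. ROWS is rows parted by semicolons, their numbers by spaces, 1 to 20 of them, each of 6 numbers: dx, dy, dz in m, then a rotation vector rx, ry, rz in rad; each row is the pose to reach, as a shift and turn from the pose commanded when the command began, along the tool's axes at that moment; what a row does not reach only later rows make up. A row lasts 1/12 s, in which the tool goes at most 0.0417 m and 0.125 rad, less where a joint would pass 70% of its speed; a pose out of reach is approached as far as the arm can. OPENING is the finger opening in m, set as the command begins (- or left out keeps the last). The fingers move at their own pace and stop on an object; the grip force is fixed at half the most. Time passes only in rows, so rows that do not move let the fingers close. It prints the time, the measured TCP pose, the force, the opening and the grip force at its end.
- robot.read_state(): the state, without advancing time (a new reading comes with each control period).
- robot.capture(name): name is "scene" or "top" or "wrist"; returns (picture, depth): 420x560x3 uint8, red, green, blue; 420x560 float32, m along the optical axis (not along the pixel's ray), 0 where there is no reading.
- robot.camera_model(name): a dict with "intrinsics" (3x3 intrinsics, pixels), "dist" ([k1, k2, p1, p2, k3] as OpenCV has them; the pictures are not rectified), "R" (3x3) and "t" (3): a world point X has camera coordinates R X + t. Camera axes: x right, y down, z forward; pixel columns grow to the right and rows downward; lengths in m; the calibration is good to about 2 mm. A picture is of the moment at which its call begins: read the wrist's pose just before it. camera_model takes no time and is no camera call; for the wrist camera it gives the pose at the moment of the call.
- robot.close_job(): hands the job in; it is judged then, once.
The state is a dict: "t": time; "joint_positions": joint angles; "joint_velocities": joint speeds; "joint_efforts": joint torques, N m; "tool_pos": TCP position; "orientation": TCP orientation; "ft_force": force on the tool from outside, world axes, zero at the start; "wrist_torque": the same for the moment, N m; "width": finger opening in m; "finger_force": force on a finger pad.
Only numpy, scipy, OpenCV 4.12 (cv2) and the standard library are available. Lean on these libraries where they do the work, as an engineer would, in place of code of your own. Each camera call takes 0.05 s, during which the arm holds its last target. There are 200 camera calls.

### The job

Finish packing the crate: stand every bottle that is out on the bench upright in the bottle bay, and find by feel which one of the three blue spacer blocks best fills the space left beside the carton in the crate (slid to one end), and set that one upright right down on the crate's floor. Only then carry the cover board over on the spatula, never touching it with the fingers, and lay it flat and square across the two end walls of the crate; then take the spatula out and lay it back flat on its mat. Leave the two cartons on the side board, the tape and the jar where they are.

Things in the scene. Friction and masses are not known exactly. Their poses are not given: they have to be found in the camera images.
- crate: Open plywood crate, fixed; 144 (x) by 137 (y) mm, origin at the centre of its underside, floor 5 mm thick. Two tall end walls at its +x and -x ends, 18 mm thick, flat tops 96 mm above the bench, 108 mm clear between them. On the +y and -y sides only low walls, 5 mm thick, tops 25 mm above the bench. Inside, a carton row (+y) and a bottle bay (-y), parted by a 5 mm low wall (25 mm)
- crate_row (a point): Centre of the floor of the crate's carton row, 37.5 mm to +y of the crate's centre and 5 mm above the bench; axes as the crate's. The row is 108 mm long (x) and 52 mm wide (y)
- crate_bay (a point): Centre of the floor of the crate's bottle bay, 28.5 mm to -y of the crate's centre and 5 mm above the bench; axes as the crate's. The bay is 108 mm long (x) and 70 mm wide (y)
- bottle_0: Black dropper bottle, standing on the bench: round body 32 mm across and 55 mm high, rubber bulb on top, 70 mm high in all, 50 to 100 g. Origin at the centre of its foot, z up. Two or three bottles are present
- bottle_1: Black dropper bottle, standing on the bench: round body 32 mm across and 55 mm high, rubber bulb on top, 70 mm high in all, 50 to 100 g. Origin at the centre of its foot, z up. Two or three bottles are present
- bottle_2: Black dropper bottle, standing on the bench: round body 32 mm across and 55 mm high, rubber bulb on top, 70 mm high in all, 50 to 100 g. Origin at the centre of its foot, z up. Two or three bottles are present
- carton_1: Black carton with yellow top, 49 mm (y) by 60 mm high, 150 g; the three are 63, 69 and 75 mm long (x), which is which is not told. One stands loose in the crate's carton row, its x along the crate's, anywhere between the end walls, and may be slid along; the other two wait on a 5 mm side board beyond the crate's +x end and stay there. Origin: centre of its underside; _p, _q in rules: its x ends
- carton_2: Black carton with yellow top, 49 mm (y) by 60 mm high, 150 g; the three are 63, 69 and 75 mm long (x), which is which is not told. One stands loose in the crate's carton row, its x along the crate's, anywhere between the end walls, and may be slid along; the other two wait on a 5 mm side board beyond the crate's +x end and stay there. Origin: centre of its underside; _p, _q in rules: its x ends
- carton_3: Black carton with yellow top, 49 mm (y) by 60 mm high, 150 g; the three are 63, 69 and 75 mm long (x), which is which is not told. One stands loose in the crate's carton row, its x along the crate's, anywhere between the end walls, and may be slid along; the other two wait on a 5 mm side board beyond the crate's +x end and stay there. Origin: centre of its underside; _p, _q in rules: its x ends
- spacer_a: Blue rigid spacer, standing, 49 mm (y) by 60 mm high, 70 g; thickness (x) 30, 36 or 42 mm, one of each, which is which is not told: feel it. Origin: centre of its underside; _p, _q in rules: its x ends. Its x goes along the row. With the carton against an end wall the right one drops in with 3 mm of play; the next thicker is 3 mm too thick, the next thinner leaves 9 mm
- spacer_b: Blue rigid spacer, standing, 49 mm (y) by 60 mm high, 70 g; thickness (x) 30, 36 or 42 mm, one of each, which is which is not told: feel it. Origin: centre of its underside; _p, _q in rules: its x ends. Its x goes along the row. With the carton against an end wall the right one drops in with 3 mm of play; the next thicker is 3 mm too thick, the next thinner leaves 9 mm
- spacer_c: Blue rigid spacer, standing, 49 mm (y) by 60 mm high, 70 g; thickness (x) 30, 36 or 42 mm, one of each, which is which is not told: feel it. Origin: centre of its underside; _p, _q in rules: its x ends. Its x goes along the row. With the carton against an end wall the right one drops in with 3 mm of play; the next thicker is 3 mm too thick, the next thinner leaves 9 mm
- rack: Fixed stand for the cover: base 140 (x) by 110 (y) mm, 3 mm thick, two white runners along its y at its x ends, 18 mm wide, tops 30 mm above the bench, 104 mm clear between them; open at both y ends. Origin at the centre of its underside
- cover: Wooden cover board, 140 (x) by 122 (y) by 5 mm, about 90 g. Origin at the centre of its underside. At the start it lies across the two runners of the rack, underside 30 mm above the bench; it belongs across the two end walls of the crate, its x along the crate's x
- spatula: Cranked spatula, 170 g. Origin under the middle of the blade, blade to +x, z up. Steel blade 3 mm thick, 76 mm wide, flat from x = -68 to 55 mm, underside at z = 0. A sloping neck leads up to the orange handle, 16 mm wide (y), x = -180 to -85 mm, z = 16 to 42 mm, with a foot below its end down to z = 0. Starts flat on its mat, blade towards about world +y
- spatula_grip (a point): Point in the spatula's handle where it is best held, at x = -125, y = 0, z = 29 mm in the spatula's frame; axes as the spatula's
- mat: Black rubber mat for the spatula, fixed, 280 (x) by 100 (y) mm, 2 mm thick; origin at the centre of its underside. The spatula lies along its x, at the start with the blade's middle 50 to 65 mm to +x of the mat's centre
- tape: Bystander: loose roll of clear tape, 84 mm across, 36 mm high; origin at the centre of its underside
- jar: Bystander: loose amber jar with a cap, 60 mm across, 100 mm high; origin at the centre of its foot

How it is judged:
On the way, in this order (a step that is already met when the one before it is completed fails the run):
1. every bottle stands in the bay and the spacer that fills the gap is fully down beside the carton, let go (x of bottle_0 in the frame of crate between -0.056 and 0.056 m and y of bottle_0 in the frame of crate between -0.066 and 0.008 m and z of bottle_0 in the frame of crate between 0 and 0.0095 m and angle between each of bottle_0, bottle_1, bottle_2's own z axis and vertical below 0.1 rad and x of bottle_1 in the frame of crate between -0.056 and 0.056 m and y of bottle_1 in the frame of crate between -0.066 and 0.008 m and z of bottle_1 in the frame of crate between 0 and 0.0095 m and x of bottle_2 in the frame of crate between -0.056 and 0.056 m and y of bottle_2 in the frame of crate between -0.066 and 0.008 m and z of bottle_2 in the frame of crate between 0 and 0.0095 m and ((x of carton_1 in the frame of crate between -0.05 and 0.05 m and y of carton_1 in the frame of crate between 0.03 and 0.045 m and z of carton_1 in the frame of crate between 0 and 0.0095 m and angle between carton_1's own z axis and vertical below 0.08 rad) or (x of carton_2 in the frame of crate between -0.05 and 0.05 m and y of carton_2 in the frame of crate between 0.03 and 0.045 m and z of carton_2 in the frame of crate between 0 and 0.0095 m and angle between carton_2's own z axis and vertical below 0.08 rad) or (x of carton_3 in the frame of crate between -0.05 and 0.05 m and y of carton_3 in the frame of crate between 0.03 and 0.045 m and z of carton_3 in the frame of crate between 0 and 0.0095 m and angle between carton_3's own z axis and vertical below 0.08 rad)) and ((x of spacer_a in the frame of crate between -0.05 and 0.05 m and y of spacer_a in the frame of crate between 0.03 and 0.045 m and z of spacer_a in the frame of crate between 0 and 0.0095 m and angle between spacer_a's own z axis and vertical below 0.08 rad) or (x of spacer_b in the frame of crate between -0.05 and 0.05 m and y of spacer_b in the frame of crate between 0.03 and 0.045 m and z of spacer_b in the frame of crate between 0 and 0.0095 m and angle between spacer_b's own z axis and vertical below 0.08 rad) or (x of spacer_c in the frame of crate between -0.05 and 0.05 m and y of spacer_c in the frame of crate between 0.03 and 0.045 m and z of spacer_c in the frame of crate between 0 and 0.0095 m and angle between spacer_c's own z axis and vertical below 0.08 rad)) and ((z of spacer_a in the frame of crate below 0.0095 m and horizontal distance between spacer_a and crate below 0.065 m and (horizontal distance between any of spacer_a_p, spacer_a_q and carton_1_p below 0.0055 m or horizontal distance between any of spacer_a_p, spacer_a_q and carton_1_q below 0.0055 m) and (horizontal distance between any of spacer_a_p, spacer_a_q and carton_1_p above 0.1036 m or horizontal distance between any of spacer_a_p, spacer_a_q and carton_1_q above 0.1036 m)) or (z of spacer_a in the frame of crate below 0.0095 m and horizontal distance between spacer_a and crate below 0.065 m and (horizontal distance between any of spacer_a_p, spacer_a_q and carton_2_p below 0.0055 m or horizontal distance between any of spacer_a_p, spacer_a_q and carton_2_q below 0.0055 m) and (horizontal distance between any of spacer_a_p, spacer_a_q and carton_2_p above 0.1036 m or horizontal distance between any of spacer_a_p, spacer_a_q and carton_2_q above 0.1036 m)) or (z of spacer_a in the frame of crate below 0.0095 m and horizontal distance between spacer_a and crate below 0.065 m and (horizontal distance between any of spacer_a_p, spacer_a_q and carton_3_p below 0.0055 m or horizontal distance between any of spacer_a_p, spacer_a_q and carton_3_q below 0.0055 m) and (horizontal distance between any of spacer_a_p, spacer_a_q and carton_3_p above 0.1036 m or horizontal distance between any of spacer_a_p, spacer_a_q and carton_3_q above 0.1036 m)) or (z of spacer_b in the frame of crate below 0.0095 m and horizontal distance between spacer_b and crate below 0.065 m and (horizontal distance between any of spacer_b_p, spacer_b_q and carton_1_p below 0.0055 m or horizontal distance between any of spacer_b_p, spacer_b_q and carton_1_q below 0.0055 m) and (horizontal distance between any of spacer_b_p, spacer_b_q and carton_1_p above 0.1036 m or horizontal distance between any of spacer_b_p, spacer_b_q and carton_1_q above 0.1036 m)) or (z of spacer_b in the frame of crate below 0.0095 m and horizontal distance between spacer_b and crate below 0.065 m and (horizontal distance between any of spacer_b_p, spacer_b_q and carton_2_p below 0.0055 m or horizontal distance between any of spacer_b_p, spacer_b_q and carton_2_q below 0.0055 m) and (horizontal distance between any of spacer_b_p, spacer_b_q and carton_2_p above 0.1036 m or horizontal distance between any of spacer_b_p, spacer_b_q and carton_2_q above 0.1036 m)) or (z of spacer_b in the frame of crate below 0.0095 m and horizontal distance between spacer_b and crate below 0.065 m and (horizontal distance between any of spacer_b_p, spacer_b_q and carton_3_p below 0.0055 m or horizontal distance between any of spacer_b_p, spacer_b_q and carton_3_q below 0.0055 m) and (horizontal distance between any of spacer_b_p, spacer_b_q and carton_3_p above 0.1036 m or horizontal distance between any of spacer_b_p, spacer_b_q and carton_3_q above 0.1036 m)) or (z of spacer_c in the frame of crate below 0.0095 m and horizontal distance between spacer_c and crate below 0.065 m and (horizontal distance between any of spacer_c_p, spacer_c_q and carton_1_p below 0.0055 m or horizontal distance between any of spacer_c_p, spacer_c_q and carton_1_q below 0.0055 m) and (horizontal distance between any of spacer_c_p, spacer_c_q and carton_1_p above 0.1036 m or horizontal distance between any of spacer_c_p, spacer_c_q and carton_1_q above 0.1036 m)) or (z of spacer_c in the frame of crate below 0.0095 m and horizontal distance between spacer_c and crate below 0.065 m and (horizontal distance between any of spacer_c_p, spacer_c_q and carton_2_p below 0.0055 m or horizontal distance between any of spacer_c_p, spacer_c_q and carton_2_q below 0.0055 m) and (horizontal distance between any of spacer_c_p, spacer_c_q and carton_2_p above 0.1036 m or horizontal distance between any of spacer_c_p, spacer_c_q and carton_2_q above 0.1036 m)) or (z of spacer_c in the frame of crate below 0.0095 m and horizontal distance between spacer_c and crate below 0.065 m and (horizontal distance between any of spacer_c_p, spacer_c_q and carton_3_p below 0.0055 m or horizontal distance between any of spacer_c_p, spacer_c_q and carton_3_q below 0.0055 m) and (horizontal distance between any of spacer_c_p, spacer_c_q and carton_3_p above 0.1036 m or horizontal distance between any of spacer_c_p, spacer_c_q and carton_3_q above 0.1036 m))) and contact force between the fingers and spacer_a below 0.05 N and contact force between the fingers and spacer_b below 0.05 N and contact force between the fingers and spacer_c below 0.05 N and contact force between the fingers and bottle_0 below 0.05 N and contact force between the fingers and bottle_1 below 0.05 N and contact force between the fingers and bottle_2 below 0.05 N), for 0.3 s.
2. the cover board is lifted off the rack on the spatula (height (world z) of cover above 0.06 m and contact force between cover and spatula above 0.2 N), for 0.2 s.
3. the cover lies across the crate's end walls, clear of the spatula (horizontal distance between cover and crate below 0.014 m and angle between the x axis of cover and the x axis of crate, either way round below 0.12 rad and angle between cover's own z axis and vertical below 0.04 rad and z of cover in the frame of crate between 0.093 and 0.1 m and contact force between cover and spatula below 0.05 N), for 0.3 s.
At the end, for the whole second after the job is handed in: Bottles upright on the bay floor; carton and the spacer leaving 3 mm of play upright on the row floor; cover flat on both end walls within 14 mm and 0.12 rad of square, clear of the spatula; spatula flat along its mat (grip point within 45 mm of its long centre line, 110 mm of its centre) (all of step 3 and x of bottle_0 in the frame of crate between -0.056 and 0.056 m and y of bottle_0 in the frame of crate between -0.066 and 0.008 m and z of bottle_0 in the frame of crate between 0 and 0.0095 m and angle between each of bottle_0, bottle_1, bottle_2's own z axis and vertical below 0.1 rad and x of bottle_1 in the frame of crate between -0.056 and 0.056 m and y of bottle_1 in the frame of crate between -0.066 and 0.008 m and z of bottle_1 in the frame of crate between 0 and 0.0095 m and x of bottle_2 in the frame of crate between -0.056 and 0.056 m and y of bottle_2 in the frame of crate between -0.066 and 0.008 m and z of bottle_2 in the frame of crate between 0 and 0.0095 m and ((x of carton_1 in the frame of crate between -0.05 and 0.05 m and y of carton_1 in the frame of crate between 0.03 and 0.045 m and z of carton_1 in the frame of crate between 0 and 0.0095 m and angle between carton_1's own z axis and vertical below 0.08 rad) or (x of carton_2 in the frame of crate between -0.05 and 0.05 m and y of carton_2 in the frame of crate between 0.03 and 0.045 m and z of carton_2 in the frame of crate between 0 and 0.0095 m and angle between carton_2's own z axis and vertical below 0.08 rad) or (x of carton_3 in the frame of crate between -0.05 and 0.05 m and y of carton_3 in the frame of crate between 0.03 and 0.045 m and z of carton_3 in the frame of crate between 0 and 0.0095 m and angle between carton_3's own z axis and vertical below 0.08 rad)) and ((x of spacer_a in the frame of crate between -0.05 and 0.05 m and y of spacer_a in the frame of crate between 0.03 and 0.045 m and z of spacer_a in the frame of crate between 0 and 0.0095 m and angle between spacer_a's own z axis and vertical below 0.08 rad) or (x of spacer_b in the frame of crate between -0.05 and 0.05 m and y of spacer_b in the frame of crate between 0.03 and 0.045 m and z of spacer_b in the frame of crate between 0 and 0.0095 m and angle between spacer_b's own z axis and vertical below 0.08 rad) or (x of spacer_c in the frame of crate between -0.05 and 0.05 m and y of spacer_c in the frame of crate between 0.03 and 0.045 m and z of spacer_c in the frame of crate between 0 and 0.0095 m and angle between spacer_c's own z axis and vertical below 0.08 rad)) and ((z of spacer_a in the frame of crate below 0.0095 m and horizontal distance between spacer_a and crate below 0.065 m and (horizontal distance between any of spacer_a_p, spacer_a_q and carton_1_p below 0.0055 m or horizontal distance between any of spacer_a_p, spacer_a_q and carton_1_q below 0.0055 m) and (horizontal distance between any of spacer_a_p, spacer_a_q and carton_1_p above 0.1036 m or horizontal distance between any of spacer_a_p, spacer_a_q and carton_1_q above 0.1036 m)) or (z of spacer_a in the frame of crate below 0.0095 m and horizontal distance between spacer_a and crate below 0.065 m and (horizontal distance between any of spacer_a_p, spacer_a_q and carton_2_p below 0.0055 m or horizontal distance between any of spacer_a_p, spacer_a_q and carton_2_q below 0.0055 m) and (horizontal distance between any of spacer_a_p, spacer_a_q and carton_2_p above 0.1036 m or horizontal distance between any of spacer_a_p, spacer_a_q and carton_2_q above 0.1036 m)) or (z of spacer_a in the frame of crate below 0.0095 m and horizontal distance between spacer_a and crate below 0.065 m and (horizontal distance between any of spacer_a_p, spacer_a_q and carton_3_p below 0.0055 m or horizontal distance between any of spacer_a_p, spacer_a_q and carton_3_q below 0.0055 m) and (horizontal distance between any of spacer_a_p, spacer_a_q and carton_3_p above 0.1036 m or horizontal distance between any of spacer_a_p, spacer_a_q and carton_3_q above 0.1036 m)) or (z of spacer_b in the frame of crate below 0.0095 m and horizontal distance between spacer_b and crate below 0.065 m and (horizontal distance between any of spacer_b_p, spacer_b_q and carton_1_p below 0.0055 m or horizontal distance between any of spacer_b_p, spacer_b_q and carton_1_q below 0.0055 m) and (horizontal distance between any of spacer_b_p, spacer_b_q and carton_1_p above 0.1036 m or horizontal distance between any of spacer_b_p, spacer_b_q and carton_1_q above 0.1036 m)) or (z of spacer_b in the frame of crate below 0.0095 m and horizontal distance between spacer_b and crate below 0.065 m and (horizontal distance between any of spacer_b_p, spacer_b_q and carton_2_p below 0.0055 m or horizontal distance between any of spacer_b_p, spacer_b_q and carton_2_q below 0.0055 m) and (horizontal distance between any of spacer_b_p, spacer_b_q and carton_2_p above 0.1036 m or horizontal distance between any of spacer_b_p, spacer_b_q and carton_2_q above 0.1036 m)) or (z of spacer_b in the frame of crate below 0.0095 m and horizontal distance between spacer_b and crate below 0.065 m and (horizontal distance between any of spacer_b_p, spacer_b_q and carton_3_p below 0.0055 m or horizontal distance between any of spacer_b_p, spacer_b_q and carton_3_q below 0.0055 m) and (horizontal distance between any of spacer_b_p, spacer_b_q and carton_3_p above 0.1036 m or horizontal distance between any of spacer_b_p, spacer_b_q and carton_3_q above 0.1036 m)) or (z of spacer_c in the frame of crate below 0.0095 m and horizontal distance between spacer_c and crate below 0.065 m and (horizontal distance between any of spacer_c_p, spacer_c_q and carton_1_p below 0.0055 m or horizontal distance between any of spacer_c_p, spacer_c_q and carton_1_q below 0.0055 m) and (horizontal distance between any of spacer_c_p, spacer_c_q and carton_1_p above 0.1036 m or horizontal distance between any of spacer_c_p, spacer_c_q and carton_1_q above 0.1036 m)) or (z of spacer_c in the frame of crate below 0.0095 m and horizontal distance between spacer_c and crate below 0.065 m and (horizontal distance between any of spacer_c_p, spacer_c_q and carton_2_p below 0.0055 m or horizontal distance between any of spacer_c_p, spacer_c_q and carton_2_q below 0.0055 m) and (horizontal distance between any of spacer_c_p, spacer_c_q and carton_2_p above 0.1036 m or horizontal distance between any of spacer_c_p, spacer_c_q and carton_2_q above 0.1036 m)) or (z of spacer_c in the frame of crate below 0.0095 m and horizontal distance between spacer_c and crate below 0.065 m and (horizontal distance between any of spacer_c_p, spacer_c_q and carton_3_p below 0.0055 m or horizontal distance between any of spacer_c_p, spacer_c_q and carton_3_q below 0.0055 m) and (horizontal distance between any of spacer_c_p, spacer_c_q and carton_3_p above 0.1036 m or horizontal distance between any of spacer_c_p, spacer_c_q and carton_3_q above 0.1036 m))) and horizontal distance between spatula_grip and mat below 0.11 m and height (world z) of spatula_grip between 0.02 and 0.04 m and angle between spatula's own z axis and vertical below 0.08 rad and y of spatula_grip in the frame of mat between -0.045 and 0.045 m and linear speed of each of cover, spatula below 0.02 m/s); the robot touches nothing.
It fails at once if the fingers press on the cover board (contact force between the fingers and cover above 1 N).
It fails at once if the tape or the jar is disturbed (moved more than 30 mm) (distance of any of tape, jar from where it was at the start of the episode above 0.03 m).
It fails at once if a carton is taken away (moved more than 40 mm; sliding the one in the crate to and fro is allowed) (distance of any of carton_1, carton_2, carton_3 from where it was at the start of the episode above 0.04 m).
Of bottle_0, bottle_1, bottle_2 only 2 to 3 are there at a start; the rules pass over those that are not, and their reading is None.
At some moment in a run one of spatula may be knocked a few centimetres aside while the robot is not near it.
It also fails if it takes over 210 s, if anything falls off the work surface, if the arm or the gripper's body presses on something with over 40 N, if the wrist force passes 120 N, or if a joint passes its speed limit or range.

## Working session

There is one attempt and no reset: what is moved stays moved. The work goes in short steps, Python scripts to look and compute and a shell command to move; the robot and the scene stay as the last step left them, time stands still between calls to the robot, and variables do not carry over. Pictures are saved under pics/ and viewed, at most 14 in all, crops included, and the job is handed in when it is done.

```bash
ls; mkdir -p pics
cat > h.py <<'E'
import numpy as np, cv2, json
from plant import robot
from scipy.spatial.transform import Rotation as Ro
def cap(n,f=None):
    m=robot.camera_model(n); p,d=robot.capture(n)
    if f: cv2.imwrite('pics/'+f,p[:,:,::-1])
    return p,d,m
def ray(m,uv):
    K=np.array(m['intrinsics']);uv=np.array(uv,float).reshape(-1,1,2)
    q=cv2.undistortPoints(uv,K,np.array(m['dist'])).reshape(-1,2)
    R=np.array(m['R']);t=np.array(m['t'])
    c=-R.T@t; v=np.c_[q,np.ones(len(q))]@R
    return c,v
def plane(m,uv,z):
    c,v=ray(m,uv); s=(z-c[2])/v[:,2]; return c+v*s[:,None]
def cloud(m,d):
    h,w=d.shape; u,v=np.meshgrid(np.arange(w),np.arange(h))
    c,vv=ray(m,np.c_[u.ravel(),v.ravel()]); P=c+vv*d.ravel()[:,None]
    P[d.ravel()==0]=np.nan
    return P.reshape(h,w,3)
def proj(m,X):
    R=np.array(m['R']);t=np.array(m['t'])
    return cv2.projectPoints(np.array(X,float).reshape(-1,3),cv2.Rodrigues(R)[0],t,np.array(m['intrinsics']),np.array(m['dist']))[0].reshape(-1,2)
def st():
    s=robot.read_state(); return s
def tool(goal):  # world goal -> shift in tool axes from measured
    s=st(); R=Ro.from_euler('xyz',s['orientation']).as_matrix(); return R.T@(np.array(goal)-np.array(s['tool_pos']))
E
python3 - <<'E'
from h import *
s=st();print(s)
for n in('top','scene'):
    p,d,m=cap(n,n+'0.png');np.savez('pics/%s0.npz'%n,p=p,d=d); print(n,np.array(m['R']).round(3),np.array(m['t']).round(3),np.array(m['intrinsics']).round(0).tolist())
E
```

```text
pics
plant.py
shift.py
{'t': 0.0, 'joint_positions': array([-1.21807743e+00,  3.59506921e-01,  1.51143191e+00, -2.43174745e-06,
        1.27249839e+00, -1.15111590e-01]), 'joint_velocities': array([ 0.00204422, -0.00090502, -0.00146209, -0.00086835,  0.00095425,
       -0.0001859 ]), 'joint_efforts': array([ 2.30750062e-03, -5.27618480e+01, -2.78625083e+01,  2.82276619e-05,
        1.32450537e-02, -1.14373850e-05]), 'tool_pos': array([ 0.27031669, -0.53488415,  0.22385265]), 'orientation': array([-3.13976003e+00, -2.09554509e-04,  4.67831010e-01]), 'ft_force': array([-0.15758395, -0.07739669, -0.36499948]), 'wrist_torque': array([-0.03501683, -0.0193801 , -0.01279929]), 'finger_force': 0.0, 'width': 0.08551921422120572}
top [[-0.027 -1.     0.002]
 [-0.983  0.026 -0.181]
 [ 0.181 -0.007 -0.984]] [0.054 0.542 0.852] [[442.0, 0.0, 286.0], [0.0, 442.0, 209.0], [0.0, 0.0, 1.0]]
scene [[-0.75   0.661 -0.009]
 [ 0.46   0.512 -0.725]
 [-0.475 -0.548 -0.688]] [ 0.363 -0.205  1.3  ] [[485.0, 0.0, 277.0], [0.0, 485.0, 214.0], [0.0, 0.0, 1.0]]
```

View pics/top0.png

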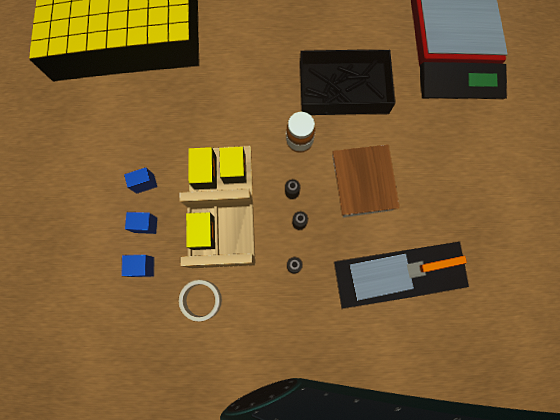

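View pics/scene0.png

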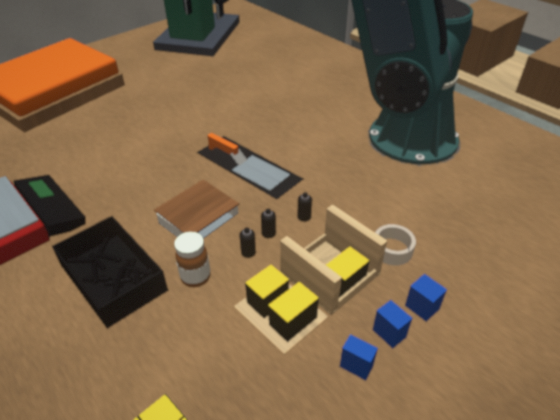

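Top view: crate at columns 180-255, rows 190-265, with its carton in the lower left at (198,230). Blue spacers are at (140,180), (138,222) and (137,266), bottles at (292,188), (300,220) and (294,265), the cover at (365,180), and the spatula blade at (382,275) with its handle to the right. The scene view agrees with this.

```bash
cat > meas.py <<'E'
from h import *
def rect(P):
    P=P[np.isfinite(P).all(1)]; (c,s,a)=cv2.minAreaRect((P[:,:2]*1000).astype(np.float32)); return np.round(c,1),np.round(s,1),round(a,1),len(P),np.round(np.percentile(P[:,2]*1000,[2,50,98]),1)
def comps(mask,mn=15):
    n,l,s,c=cv2.connectedComponentsWithStats(mask.astype(np.uint8)); return [(l==i,c[i].round(1)) for i in range(1,n) if s[i,4]>=mn]
if __name__=='__main__':
  for n in('top','scene'):
    f=np.load('pics/%s0.npz'%n);p,d=f['p'],f['d'];m=robot.camera_model(n);C=cloud(m,d);H=cv2.cvtColor(p,cv2.COLOR_RGB2HSV);h,s,v=H[...,0],H[...,1],H[...,2]
    z=C[...,2]; W=(C[...,0]>.25)&(C[...,0]<.85)&(abs(C[...,1])<.5)
    print('##',n)
    for name,mk in dict(blue=(h>105)&(h<130)&(s>120)&(z>.052),yel=(h>22)&(h<34)&(s>150)&(v>120)&(z>.05),bot=(v<110)&(z>.045)&(z<.08),bulb=(v<110)&(z>.058)&(z<.08),walltop=(z>.088)&(z<.105),board=(z>.031)&(z<.042),orange=(h<16)&(s>200)&(v>150)&(z>.02)&(z<.06),blade=(s<110)&(v>100)&(z<.02),mat=(v<60)&(z<.006),lowwall=(z>.019)&(z<.030)).items():
        for c,cen in comps(mk&W,25): print(name,cen,*rect(C[c]))
E
python3 meas.py
```

```text
## top
blue [136.8 177.3] [616.6 348.2] [31.5 50.8] 16.6 338 [54.7 60.9 64.1]
blue [137.  220.9] [525.1 343.8] [50.2 35.6] 87.4 412 [57.3 60.9 63.9]
blue [133.7 265.2] [435.3 348.8] [50.4 40.6] 89.3 500 [56.  60.7 64.1]
yel [199.7 165. ] [637.1 215.1] [75.  48.5] 0.8 821 [63.2 66.8 69.9]
yel [231.1 161.6] [642.1 150.2] [62.7 48.1] 2.2 682 [63.6 66.6 69.5]
yel [197.8 229.5] [504.1 216.9] [69.2 48.9] 1.0 831 [63.5 66.7 69.9]
bot [351.8  98.3] [806.4 -99.4] [201.4  85.6] 89.9 587 [45.6 58.2 63.5]
bot [299.6 139.2] [694.3   8.7] [58.3 35.5] 77.7 231 [46.6 70.7 79.3]
bot [206.6 175.4] [626.  196.8] [40.6 87.1] 58.5 127 [45.4 56.8 67.7]
bot [236.2 171.9] [628.8 134.2] [37.9 77.9] 52.8 110 [45.9 57.5 67.2]
bot [142.4 181.1] [608.3 338.2] [26.4 56. ] 48.4 84 [46.2 54.4 62.2]
bot [292.5 186.8] [588.5  25.6] [30.8 27.8] 87.4 163 [48.8 56.4 71.8]
bot [219.2 202.5] [557.3 178. ] [ 13.  135.7] 6.7 243 [45.9 62.8 78.8]
bot [300.1 218.4] [522.3  12.2] [30.1 29.9] 44.5 172 [48.5 56.5 72.8]
bot [147.6 224.1] [518.4 325.5] [22.  44.7] 51.6 47 [46.1 51.7 61.8]
bot [210.9 228.9] [503.5 192. ] [65.7  1.6
[... 10359 characters left out ...]
5.1 62.2] 59.4 105 [19.5 24.9 29.8]
lowwall [339.  284.3] [533.6 215.6] [100.1 195.6] 48.9 486 [19.5 25.  29.7]
lowwall [195.3 277.4] [714.9  22.7] [24.4 57.8] 61.7 114 [19.4 24.5 29.8]
lowwall [108.5 279.8] [843.3 -79.9] [15.3 46. ] 8.4 79 [19.6 24.  28.9]
lowwall [145.4 294.6] [807.2  -1.1] [ 4.5 85. ] 89.9 174 [19.4 25.1 29.8]
lowwall [256.9 305.2] [671.  151.2] [11.1 51.4] 12.5 77 [19.5 24.5 29.7]
lowwall [421.2 305.4] [444.9 358.6] [32.  63.3] 40.2 131 [19.1 24.  29.8]
lowwall [292.5 324.6] [645.5 231.2] [40.5 87.6] 58.5 174 [19.2 24.7 29.8]
lowwall [389.  332.1] [535.  351.1] [28.4 59.6] 31.2 128 [19.1 24.1 29.8]
lowwall [354.2 365.8] [628.4 353.6] [12.2 49.8] 28.5 105 [19.2 24.4 29.7]
```

```bash
cat >> h.py <<'E'
def go(x,y,z,yaw):
    s=st(); R=Ro.from_euler('xyz',s['orientation']); p=np.array(s['tool_pos'])
    G=Ro.from_euler('xyz',[np.pi,0,yaw]); d=R.inv().apply(np.array([x,y,z])-p); r=(R.inv()*G).as_rotvec()
    print('d',d.round(4),'r',r.round(3),'rows',round(max(np.linalg.norm(d)/.0417,np.linalg.norm(r)/.125),1),'| now',p.round(4),np.round(s['orientation'],3),'w',round(s['width'],4),'f',np.round(s['ft_force'],1),'t',round(s['t'],2))
E
python3 -c "
from h import *
go(.502,.2155,.16,.024)"
```

```text
d [ 0.5452 -0.5653  0.065 ] r [-0.002  0.     0.444] rows 18.9 | now [ 0.2703 -0.535   0.224 ] [-3.14  -0.     0.468] w 0.0851 f [-0.2 -0.1 -1.1] t 0.1
```

```bash
R='x'; python3 shift.py '0.545 -0.565 0.06 0 0 0.444;0.545 -0.565 0.06 0 0 0.444;0.545 -0.565 0.06 0 0 0.444;0.545 -0.565 0.06 0 0 0.444;0.545 -0.565 0.06 0 0 0.444;0.545 -0.565 0.06 0 0 0.444;0.545 -0.565 0.06 0 0 0.444;0.545 -0.565 0.06 0 0 0.444;0.545 -0.565 0.06 0 0 0.444;0.545 -0.565 0.06 0 0 0.444;0.545 -0.565 0.06 0 0 0.444;0.545 -0.565 0.06 0 0 0.444;0.545 -0.565 0.06 0 0 0.444;0.545 -0.565 0.06 0 0 0.444;0.545 -0.565 0.06 0 0 0.444;0.545 -0.565 0.06 0 0 0.444;0.545 -0.565 0.06 0 0 0.444;0.545 -0.565 0.06 0 0 0.444;0.545 -0.565 0.06 0 0 0.444;0.545 -0.565 0.06 0 0 0.444' 0.08
python3 -c "
from h import *
go(.502,.2155,.058,.024)"
```

```text
t: 1.77
tool_pos: [0.5043, 0.2206, 0.1643]
orientation: [-3.138, -0.002, 0.028]
ft_force: [1.4, -0.3, 0.3]
width: 0.0802
finger_force: 0.0
d [-0.0027  0.0054  0.1062] r [-0.003 -0.002  0.004] rows 2.6 | now [0.5043 0.2206 0.1643] [-3.138e+00 -2.000e-03  2.800e-02] w 0.0802 f [ 1.4 -0.3  0.3] t 1.77
```

```bash
python3 shift.py '0 0 0 0 0 0;0 0 0 0 0 0;0 0 0 0 0 0'
python3 -c "
from h import *
go(.502,.2155,.058,.024)"
```

```text
t: 2.02
tool_pos: [0.5014, 0.2133, 0.1645]
orientation: [3.141, 0.001, 0.023]
ft_force: [-0.2, 1.4, -0.2]
width: 0.0802
finger_force: 0.0
d [ 0.0007 -0.0022  0.1065] r [ 0.001  0.001 -0.001] rows 2.6 | now [0.5014 0.2133 0.1645] [3.141e+00 1.000e-03 2.300e-02] w 0.0802 f [-0.2  1.4 -0.2] t 2.02
```

```bash
python3 shift.py '0.0 -0.001 0.05 0 0 0;0.0 -0.001 0.08 0 0 0;0 -0.001 0.106 0 0 0;0 -0.001 0.106 0 0 0;0 -0.001 0.106 0 0 0;0 -0.001 0.106 0 0 0'
python3 shift.py '0 0 0 0 0 0;0 0 0 0 0 0;0 0 0 0 0 0;0 0 0 0 0 0;0 0 0 0 0 0;0 0 0 0 0 0' 0.0
```

```text
t: 2.52
tool_pos: [0.5032, 0.215, 0.0602]
orientation: [-3.141, -0.002, 0.022]
ft_force: [-0.9, 0.3, -0.0]
width: 0.0802
finger_force: 0.0
t: 3.02
tool_pos: [0.5023, 0.2157, 0.059]
orientation: [-3.141, -0.0, 0.024]
ft_force: [0.6, 0.1, -0.3]
width: 0.0069
finger_force: 0.0
```

Run:
```python
from h import *
p,d,m=cap('scene','s1.png');go(.5,.2,.06,.02)
```

```text
d [-0.0026  0.0156 -0.0011] r [-0.    -0.     0.004] rows 0.4 | now [0.5022 0.2156 0.0589] [-3.141 -0.     0.024] w 0.0005 f [-0.2 -0.3 -0.6] t 3.07
```

View pics/s1.png

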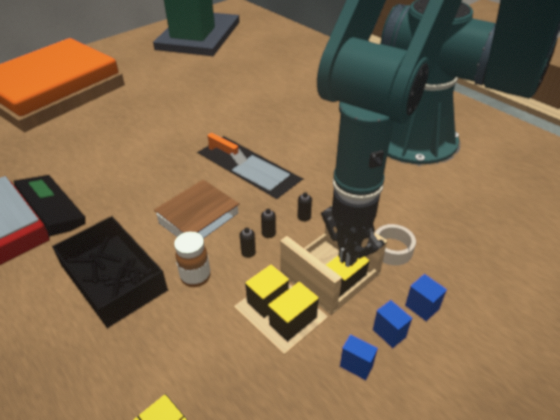

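Scene view: the gripper is closed around (352,240), apparently just above or behind the carton's yellow top at (350,268). The grasp missed, so I'll check heights with the depth cloud.

Run:
```python
from h import *
p,d,m=cap('scene');C=cloud(m,d)
print(proj(m,[[.502,.2156,.059],[.502,.2156,.037],[.502,.2156,.066]]).round(0))
big=cv2.resize(p[195:300,290:430],None,fx=5,fy=5,interpolation=cv2.INTER_CUBIC);cv2.imwrite('pics/c1.png',big[:,:,::-1])
for u in (340,346,352,358,364):
    print(u,[(v,*(C[v,u]*1000).round(0).astype(int)) for v in range(236,284,5) if d[v,u]>0])
p,d,m=cap('wrist','w1.png')
```

```text
[[346. 265.]
 [345. 272.]
 [347. 262.]]
340 [(236, np.int64(518), np.int64(206), np.int64(139)), (241, np.int64(511), np.int64(202), np.int64(119)), (246, np.int64(514), np.int64(205), np.int64(110)), (251, np.int64(507), np.int64(201), np.int64(88)), (256, np.int64(508), np.int64(203), np.int64(77)), (266, np.int64(519), np.int64(214), np.int64(67)), (271, np.int64(528), np.int64(223), np.int64(67)), (276, np.int64(555), np.int64(245), np.int64(96)), (281, np.int64(556), np.int64(247), np.int64(85))]
346 [(236, np.int64(507), np.int64(210), np.int64(134)), (241, np.int64(518), np.int64(220), np.int64(138)), (246, np.int64(507), np.int64(213), np.int64(111)), (251, np.int64(513), np.int64(219), np.int64(107)), (256, np.int64(512), np.int64(219), np.int64(93)), (261, np.int64(512), np.int64(221), np.int64(81)), (266, np.int64(509), np.int64(221), np.int64(65)), (271, np.int64(520), np.int64(230), np.int64(68)), (276, np.int64(527), np.int64(237), np.int64(66)), (281, np.int64(529), np.int64(240), np.int64(56))]
352 [(236, np.int64(522), np.int64(234), np.int64(163)), (241, np.int64(51
[... 782 characters left out ...]
np.int64(236), np.int64(67)), (271, np.int64(497), np.int64(240), np.int64(57)), (276, np.int64(494), np.int64(240), np.int64(41)), (281, np.int64(493), np.int64(240), np.int64(26))]
364 [(236, np.int64(510), np.int64(250), np.int64(168)), (241, np.int64(447), np.int64(208), np.int64(77)), (246, np.int64(493), np.int64(241), np.int64(124)), (251, np.int64(511), np.int64(255), np.int64(136)), (256, np.int64(468), np.int64(228), np.int64(68)), (261, np.int64(477), np.int64(236), np.int64(67)), (266, np.int64(481), np.int64(240), np.int64(59)), (271, np.int64(476), np.int64(239), np.int64(40)), (276, np.int64(475), np.int64(240), np.int64(26)), (281, np.int64(481), np.int64(246), np.int64(21))]
```

View pics/c1.png

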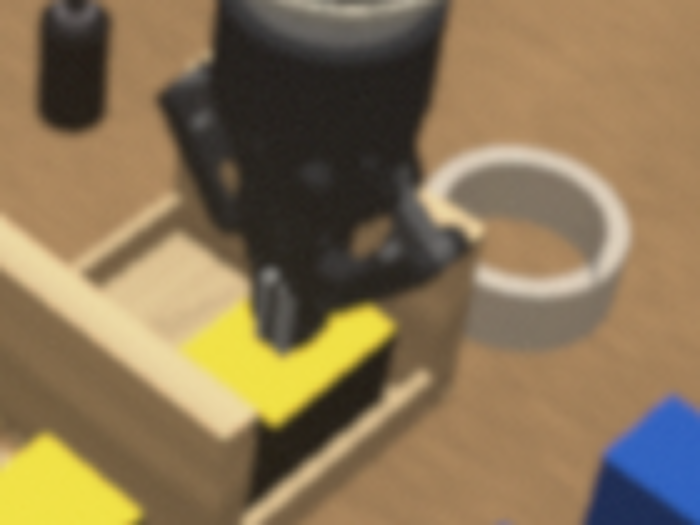

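View pics/w1.png

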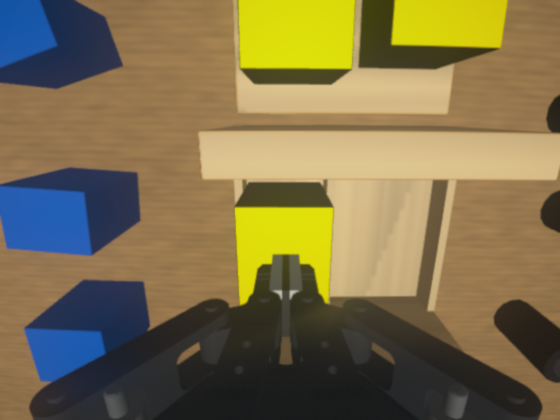

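Crop: the closed fingertips sit on the carton's yellow top at about (285,345) in the crop, rather than beside the carton. The wrist view shows the same, with the tips at (285,260) over the top. Next I'll check whether the tool height is off.

Run:
```python
from h import *
p,d,m=cap('wrist');C=cloud(m,d)
for u,v in((285,225),(250,250),(320,250),(380,230),(380,155),(100,40)): print(u,v,C[v,u].round(4))
print('tips',[(v,C[v,285].round(3)) for v in (262,275,290)],[(v,C[v,262].round(3)) for v in (275,290)])
R=np.array(m['R']);print('cam',-R.T@np.array(m['t']))
print(proj(m,[[.502,.2156,z] for z in(.037,.059,.07,.08,.1)]).round(0))
s=st();print(s['tool_pos'],s['joint_positions'].round(4),s['ft_force'],s['width'])
```

```text
285 225 [0.5269 0.2183 0.0671]
250 250 [0.5127 0.2358 0.0662]
320 250 [0.5134 0.2002 0.066 ]
380 230 [0.5027 0.1499 0.0053]
380 155 [0.5652 0.1844 0.0963]
100 40 [0.6192 0.3268 0.0174]
tips [(262, array([0.513, 0.218, 0.079])), (275, array([0.513, 0.218, 0.091])), (290, array([0.513, 0.218, 0.103]))] [(275, array([0.508, 0.228, 0.084])), (290, array([0.508, 0.228, 0.096]))]
cam [0.57706816 0.21938175 0.20828489]
[[289. 247.]
 [289. 263.]
 [289. 273.]
 [289. 283.]
 [290. 308.]]
[0.50213066 0.21559443 0.05869156] [2.7910e-01 4.8880e-01 1.7933e+00 1.0000e-04 8.5960e-01 1.8259e+00] [ 0.47178559 -0.55448204 -0.18468822] -0.00014742423432397768
```

```bash
for i in 1 2 3; do python3 shift.py '0 0 0.001 0 0 0;0 0 0.002 0 0 0;0 0 0.002 0 0 0;0 0 0.002 0 0 0'; done
```

```text
t: 3.55
tool_pos: [0.5022, 0.2156, 0.0584]
orientation: [-3.141, -0.0, 0.024]
ft_force: [-4.6, -0.9, 18.2]
width: -0.0
finger_force: 9.3
t: 3.88
tool_pos: [0.5023, 0.2156, 0.0583]
orientation: [-3.141, -0.001, 0.024]
ft_force: [-9.9, -3.8, 37.4]
width: 0.0002
finger_force: 19.0
t: 4.22
tool_pos: [0.5023, 0.2157, 0.0582]
orientation: [-3.141, -0.002, 0.024]
ft_force: [-15.6, -5.1, 57.0]
width: -0.0001
finger_force: 28.8
```

```bash
python3 shift.py '0 0 -0.02 0 0 0;0 0 -0.04 0 0 0;0 0 -0.04 0 0 0;0 0 -0.04 0 0 0;0 0 -0.04 0 0 0;0 0 -0.04 0 0 0;0 0 -0.04 0 0 0' 0.075
python3 -c "
from h import *
go(.502,.2155,.0255,.024)"
```

```text
t: 4.8
tool_pos: [0.5013, 0.2153, 0.0916]
orientation: [3.141, 0.002, 0.024]
ft_force: [-0.5, 0.3, -0.7]
width: 0.0749
finger_force: 0.0
d [ 0.0008 -0.0002  0.0661] r [ 0.     0.002 -0.   ] rows 1.6 | now [0.5013 0.2153 0.0916] [3.141e+00 2.000e-03 2.400e-02] w 0.0749 f [-0.5  0.3 -0.7] t 4.8
```

```bash
python3 shift.py '0 0 0.03 0 0 0;0 0 0.045 0 0 0;0 0 0.055 0 0 0;0 0 0.061 0 0 0;0 0 0.066 0 0 0;0 0 0.066 0 0 0;0 0 0.066 0 0 0' && python3 shift.py '0 0 0 0 0 0;0 0 0 0 0 0;0 0 0 0 0 0;0 0 0 0 0 0' 0.0
```

```text
t: 5.38
tool_pos: [0.5025, 0.2157, 0.0269]
orientation: [-3.141, -0.0, 0.024]
ft_force: [-0.8, 0.0, 0.9]
width: 0.0752
finger_force: 0.0
t: 5.72
tool_pos: [0.503, 0.2159, 0.0277]
orientation: [-3.141, -0.002, 0.024]
ft_force: [-0.7, -0.7, 6.2]
width: 0.0481
finger_force: 63.2
```

```bash
python3 shift.py '0.002 0 -0.0005 0 0 0;0.005 0 -0.0005 0 0 0;0.009 0 -0.0005 0 0 0;0.013 0 -0.0005 0 0 0;0.016 0 -0.0005 0 0 0;0.018 0 -0.0005 0 0 0;0.018 0 -0.0005 0 0 0' ; for i in 1 2 ; do python3 shift.py '0.001 0 0 0 0 0;0.002 0 0 0 0 0;0.002 0 0 0 0 0;0.002 0 0 0 0 0'; done
```

```text
t: 6.3
tool_pos: [0.5165, 0.2158, 0.028]
orientation: [3.141, 0.005, 0.024]
ft_force: [1.2, -1.0, -1.6]
width: 0.0481
finger_force: 62.5
t: 6.63
tool_pos: [0.5195, 0.216, 0.0278]
orientation: [3.142, 0.005, 0.024]
ft_force: [-9.8, 1.1, 15.6]
width: 0.0481
finger_force: 64.6
t: 6.97
tool_pos: [0.5197, 0.216, 0.0279]
orientation: [3.141, 0.008, 0.024]
ft_force: [-15.2, 1.4, 22.3]
width: 0.0481
finger_force: 65.3
```

```bash
python3 shift.py '0 0 0 0 0 0;0 0 0 0 0 0;0 0 -0.03 0 0 0;0 0 -0.07 0 0 0;0 0 -0.1 0 0 0;0 0 -0.1 0 0 0;0 0 -0.1 0 0 0' 0.08
python3 -c "
from h import *
go(.5245,.3445,.1,1.522)"
```

```text
t: 7.55
tool_pos: [0.5268, 0.2165, 0.1292]
orientation: [-3.14, -0.006, 0.024]
ft_force: [-0.5, -0.1, -0.2]
width: 0.0801
finger_force: 0.0
d [ 0.0006 -0.128   0.0294] r [ 0.003 -0.005 -1.498] rows 12.0 | now [0.5268 0.2165 0.1292] [-3.14  -0.006  0.024] w 0.0801 f [-0.5 -0.1 -0.2] t 7.55
```

```bash
python3 shift.py '0 -0.128 0.03 0 0 -1.498;0 -0.128 0.03 0 0 -1.498;0 -0.128 0.03 0 0 -1.498;0 -0.128 0.03 0 0 -1.498;0 -0.128 0.03 0 0 -1.498;0 -0.128 0.03 0 0 -1.498;0 -0.128 0.03 0 0 -1.498;0 -0.128 0.03 0 0 -1.498;0 -0.128 0.03 0 0 -1.498;0 -0.128 0.03 0 0 -1.498;0 -0.128 0.03 0 0 -1.498;0 -0.128 0.03 0 0 -1.498;0 -0.128 0.03 0 0 -1.498;0 -0.128 0.03 0 0 -1.498;0 -0.128 0.03 0 0 -1.498'
python3 -c "
from h import *
go(.5245,.3445,.0205,1.522)"
```

```text
t: 8.8
tool_pos: [0.5207, 0.3437, 0.0961]
orientation: [-3.14, 0.001, 1.518]
ft_force: [-0.1, 0.3, 0.5]
width: 0.0802
finger_force: 0.0
d [0.0011 0.0038 0.0756] r [-0.001  0.001 -0.004] rows 1.8 | now [0.5207 0.3437 0.0961] [-3.140e+00  1.000e-03  1.518e+00] w 0.0802 f [-0.1  0.3  0.5] t 8.8
```

```bash
python3 shift.py '0.001 0.003 0.035 0 0 0;0.001 0.003 0.06 0 0 0;0.001 0.003 0.075 0 0 0;0.001 0.003 0.075 0 0 0;0.001 0.003 0.075 0 0 0' && python3 shift.py '0 0 0 0 0 0;0 0 0 0 0 0;0 0 0 0 0 0;0 0 0 0 0 0;0 0 0 0 0 0' 0.02; python3 -c "
from h import *
go(.5245,.3445,.0205,1.522)"
```

```text
t: 9.22
tool_pos: [0.5234, 0.3445, 0.0213]
orientation: [-3.14, 0.001, 1.52]
ft_force: [0.4, 0.7, -0.4]
width: 0.0799
finger_force: 0.0
t: 9.63
tool_pos: [0.5251, 0.3454, 0.0237]
orientation: [3.14, -0.001, 1.522]
ft_force: [-1.7, -0.7, 6.1]
width: 0.0352
finger_force: 60.6
d [-0.001  -0.0006  0.0032] r [ 0.002 -0.001 -0.   ] rows 0.1 | now [0.5251 0.3454 0.0237] [ 3.140e+00 -1.000e-03  1.522e+00] w 0.0352 f [-1.7 -0.7  6.1] t 9.63
```

```bash
python3 shift.py '0 0 0 0 0 0;0 0 0 0 0 0;0 0 -0.04 0 0 0;0 0 -0.075 0 0 0;0 0 -0.075 0 0 1.57;0 0 -0.075 0 0 1.57;0 0 -0.075 0 0 1.57;0 0 -0.075 0 0 1.57;0 0 -0.075 0 0 1.57;0 0 -0.075 0 0 1.57;0 0 -0.075 0 0 1.57;0 0 -0.075 0 0 1.57;0 0 -0.075 0 0 1.57;0 0 -0.075 0 0 1.57;0 0 -0.075 0 0 1.57;0 0 -0.075 0 0 1.57;0 0 -0.075 0 0 1.57;0 0 -0.075 0 0 1.57;0 0 -0.075 0 0 1.57' 0.08; python3 -c "
from h import *
go(.525,.3445,.0205,-.048)"
```

```text
t: 11.22
tool_pos: [0.524, 0.3448, 0.0971]
orientation: [3.141, 0.0, -0.046]
ft_force: [-0.3, 0.3, 0.0]
width: 0.0801
finger_force: 0.0
d [0.001  0.0002 0.0766] r [0.    0.    0.002] rows 1.8 | now [0.524  0.3448 0.0971] [ 3.141  0.    -0.046] w 0.0801 f [-0.3  0.3  0. ] t 11.22
```

```bash
python3 shift.py '0.001 0 0.035 0 0 0;0.001 0 0.06 0 0 0;0.001 0 0.075 0 0 0;0.001 0 0.075 0 0 0;0.001 0 0.075 0 0 0' && python3 shift.py '0 0 0 0 0 0;0 0 0 0 0 0;0 0 0 0 0 0;0 0 0 0 0 0;0 0 -0.03 0 0 0;0 0 -0.07 0 0 0;0 0 -0.11 0 0 0;0 0 -0.13 0 0 0;0 0 -0.13 0 0 0' 0.03
python3 - <<'E'
from meas import *
go(.4676,.2147,.15,.024)
for n in ('top','wrist','scene'):
    p,d,m=cap(n,n+'2.png');C=cloud(m,d);H=cv2.cvtColor(p,cv2.COLOR_RGB2HSV);h,s,v=H[...,0],H[...,1],H[...,2];z=C[...,2]
    W=(C[...,0]>.3)&(C[...,0]<.62)&(C[...,1]>.05)&(C[...,1]<.42)
    for name,mk in dict(blue=(h>105)&(h<130)&(s>120)&(z>.052),yel=(h>22)&(h<34)&(s>150)&(v>120)&(z>.05),wt=(z>.088)&(z<.105)&(s>40)&(v>60)&(h<25)).items():
        for c,cen in comps(mk&W,60): print(n,name,cen,*rect(C[c]), (np.nanpercentile(C[c],[1,99],axis=0)*1000).round(1).tolist())
E
```

```text
t: 11.63
tool_pos: [0.5245, 0.3445, 0.0215]
orientation: [3.141, 0.002, -0.047]
ft_force: [0.3, -0.2, 0.3]
width: 0.0803
finger_force: 0.0
t: 12.38
tool_pos: [0.5288, 0.3468, 0.1589]
orientation: [-3.136, -0.01, -0.048]
ft_force: [1.3, 0.7, -0.6]
width: 0.0482
finger_force: 62.3
d [-0.0549  0.1349  0.0076] r [-0.005 -0.01  -0.072] rows 3.5 | now [0.5288 0.3468 0.1589] [-3.136 -0.01  -0.048] w 0.0482 f [ 1.3  0.7 -0.6] t 12.38
top blue [136.2 180.2] [613.3 346.6] [25.8 50.2] 14.1 223 [53.2 60.6 64.2] [[596.2, 321.5, 52.9], [619.8, 372.0, 64.3]]
top blue [115.8 216.4] [509.4 346. ] [28.9 50.3] 7.2 313 [139.1 190.9 198.3] [[509.7, 321.8, 138.0], [523.8, 370.4, 199.7]]
top blue [133.7 265.2] [435.2 349.2] [50.3 40.5] 89.4 497 [57.4 60.7 63.9] [[415.0, 324.7, 56.7], [455.2, 372.9, 64.4]]
top yel [199.4 177.5] [610. 215.] [48.7 19.8] 88.3 229 [64.2 66.7 69.5] [[600.2, 191.0, 63.8], [619.8, 238.6, 70.4]]
top yel [231.3 174. ] [615.2 149.3] [47.2  9.5] 89.9 102 [63.8 66.7 69.2] [[610.7, 125.7, 63.0], [619.9, 172.5, 69.3]]
top yel [198.4 220.6] [521.7 216.3] [70. 50.] 2.0 828 [62.1 66.7 70. ]
[... 1296 characters left out ...]
] [608.1 349.4] [50.3 23.6] 89.9 304 [57.2 60.5 62.8] [[597.7, 325.4, 56.3], [619.8, 373.8, 63.2]]
scene yel [344.5 265. ] [513.2 215.6] [60.3 48.5] 0.3 561 [63.1 66.2 68.5] [[484.4, 192.2, 62.4], [539.4, 239.7, 68.6]]
scene yel [278.  273.3] [614.2 149.6] [11.3 47.3] 0.2 131 [63.4 66.3 68.4] [[608.8, 126.4, 63.0], [619.8, 173.1, 68.5]]
scene yel [304.8 292.9] [609.1 213.4] [23.1 49.5] 1.9 296 [63.6 66.1 68.3] [[597.8, 189.9, 63.3], [619.8, 237.8, 68.5]]
scene wt [354.8 224.7] [439.3 176.3] [ 20.8 139.2] 1.6 599 [88.5 95.7 98.7] [[429.5, 109.9, 88.3], [450.1, 245.0, 98.9]]
scene wt [310.2 259.6] [564.8 179.2] [ 20.3 138.8] 1.4 742 [88.7 95.9 98.7] [[555.4, 112.9, 88.4], [575.5, 247.7, 99.0]]
```

```bash
python3 shift.py '-0.02 0.04 0 0 0 -0.03;-0.035 0.08 0 0 0 -0.072;-0.054 0.12 0 0 0 -0.072;-0.054 0.135 0 0 0 -0.072;-0.054 0.135 0 0 0 -0.072;-0.054 0.135 0 0 0 -0.072;-0.054 0.135 0 0 0 -0.072;-0.054 0.135 0 0 0 -0.072;-0.054 0.135 0 0 0 -0.072'; python3 -c "
from h import *
go(.4676,.2147,.032,.024)"
```

```text
t: 13.28
tool_pos: [0.4651, 0.2135, 0.1518]
orientation: [-3.141, 0.0, 0.025]
ft_force: [-0.5, 0.4, -0.8]
width: 0.048
finger_force: 62.5
d [ 0.0025 -0.0011  0.1198] r [-0.     0.     0.001] rows 2.9 | now [0.4651 0.2135 0.1518] [-3.141  0.     0.025] w 0.048 f [-0.5  0.4 -0.8] t 13.28
```

```bash
python3 shift.py '0.0025 -0.001 0.025 0 0 0;0.0025 -0.001 0.045 0 0 0;0.0025 -0.001 0.052 0 0 0;0.0025 -0.001 0.052 0 0 0;0.0025 -0.001 0.052 0 0 0;0.0025 -0.001 0.052 0 0 0'
python3 - <<'E'
from meas import *
go(.4676,.2147,.032,.024)
for n in ('wrist','scene','top'):
    p,d,m=cap(n,n+'3.png');C=cloud(m,d);H=cv2.cvtColor(p,cv2.COLOR_RGB2HSV);h,s,v=H[...,0],H[...,1],H[...,2];z=C[...,2]
    W=(C[...,0]>.38)&(C[...,0]<.59)&(C[...,1]>.05)&(C[...,1]<.30)
    for name,mk in dict(blue=(h>105)&(h<130)&(s>120)&(z>.07),yel=(h>22)&(h<34)&(s>150)&(v>120)&(z>.06),wt=(z>.088)&(z<.105)&(s>40)&(v>60)&(h<25)).items():
        for c,cen in comps(mk&W,60): print(n,name,cen,*rect(C[c]), (np.nanpercentile(C[c],[1,99],axis=0)*1000).round(1).tolist())
E
```

```text
t: 13.78
tool_pos: [0.4674, 0.214, 0.1009]
orientation: [-3.141, -0.0, 0.024]
ft_force: [0.1, -0.0, -0.3]
width: 0.0482
finger_force: 62.4
d [ 0.0002 -0.0007  0.0689] r [-0. -0.  0.] rows 1.7 | now [0.4674 0.214  0.1009] [-3.141 -0.     0.024] w 0.0482 f [ 0.1 -0.  -0.3] t 13.78
wrist blue [285.3 294.9] [465.7 216. ] [36.9 50.7] 1.3 9663 [122.3 137.  138.3] [[448.4, 192.0, 120.9], [483.9, 239.8, 138.5]]
wrist yel [284.3 154.5] [519.2 217.9] [68.3 48.5] 1.2 9103 [64.8 66.1 67.5] [[486.0, 194.3, 64.5], [552.9, 241.6, 67.6]]
wrist wt [358.7  71.4] [565.  182.2] [ 18.3 137.3] 1.3 12015 [93.5 96.4 97.8] [[555.0, 115.7, 88.9], [574.5, 248.9, 98.0]]
wrist wt [421.2 294.8] [442.8 137.3] [53.3 17.7] 87.3 1994 [88.6 96.  97.4] [[434.1, 111.6, 88.3], [450.0, 162.1, 97.5]]
scene blue [359.  234.9] [467.5 213.3] [35.2 51. ] 0.5 808 [ 83.9 126.3 139.2] [[452.0, 189.5, 82.9], [484.4, 238.4, 149.4]]
scene yel [344.5 265. ] [512.5 216.1] [59.9 48.6] 1.9 562 [63.4 66.1 68.6] [[484.4, 191.7, 62.8], [538.2, 240.0, 68.8]]
scene wt [336.2 212.4] [440.7 130.1] [47.6 20. ] 89.6 181 [88.4 95.8 98.5] [[430.8, 109.8, 88.3], [450.2, 152.8, 98.7]]
scene wt [310.2 259.5] [565.2 179.5] [ 20.9 138.1] 2.1 737 [88.6 96.1 98.6] [[556.4, 112.6, 88.2], [575.4, 247.9, 98.9]]
top blue [203.4 252. ] [443.6 169.8] [75.  16.1] 68.7 71 [ 86.  132.9 141.3] [[441.5, 173.4, 85.6], [459.1, 206.8, 242.7]]
top yel [202.4 215.7] [517.1 203.7] [89.7 38.8] 14.8 429 [63.4 66.7 70.3] [[490.6, 185.0, 62.0], [556.4, 230.4, 133.4]]
top wt [218.6 195.2] [566.1 172.3] [ 19.2 122.1] 1.3 607 [90.  96.7 99.6] [[556.3, 111.7, 89.2], [575.5, 230.7, 100.0]]
top wt [224.6 258.6] [441.9 160.7] [ 18.3 103.7] 1.8 529 [93.6 96.6 99.7] [[432.2, 109.3, 92.2], [451.5, 210.7, 100.0]]
```

```bash
python3 shift.py '0.001 0.0005 0.004 0 0 0;0.001 0.0005 0.01 0 0 0;0.001 0.0005 0.016 0 0 0;0.001 0.0005 0.02 0 0 0;0.001 0.0005 0.02 0 0 0'
```

```text
t: 14.35
tool_pos: [0.4675, 0.2129, 0.079]
orientation: [3.141, 0.002, 0.024]
ft_force: [-0.0, -0.1, -0.6]
width: 0.0482
finger_force: 62.6
```

```bash
python3 shift.py '0 -0.001 0.008 0 0 0;0 -0.001 0.016 0 0 0;0 -0.001 0.022 0 0 0;0 -0.001 0.026 0 0 0;0 -0.001 0.026 0 0 0;0 -0.001 0.026 0 0 0'
```

```text
t: 14.85
tool_pos: [0.468, 0.2141, 0.0538]
orientation: [3.141, 0.001, 0.024]
ft_force: [-0.0, 1.3, -1.2]
width: 0.048
finger_force: 62.6
```

Bottom is now near 0.028 and free between the carton and the wall. Lowering it past the low walls.

```bash
python3 shift.py '0 0 0.004 0 0 0;0 0 0.008 0 0 0;0 0 0.012 0 0 0;0 0 0.015 0 0 0;0 0 0.015 0 0 0;0 0 0.015 0 0 0'; python3 shift.py '0 0 0.002 0 0 0;0 0 0.004 0 0 0;0 0 0.006 0 0 0;0 0 0.006 0 0 0;0 0 0.006 0 0 0'
```

```text
t: 15.35
tool_pos: [0.468, 0.2141, 0.039]
orientation: [3.142, 0.001, 0.024]
ft_force: [0.2, -0.1, -0.4]
width: 0.0483
finger_force: 62.6
t: 15.77
tool_pos: [0.4681, 0.2141, 0.0331]
orientation: [3.142, 0.0, 0.024]
ft_force: [-0.9, -0.4, -0.3]
width: 0.0482
finger_force: 62.6
```

Down to about 1 mm above the floor. Touching down, releasing and rising next.

```bash
python3 shift.py '0 0 0.001 0 0 0;0 0 0.002 0 0 0;0 0 0.002 0 0 0'; python3 shift.py '0 0 0 0 0 0;0 0 0 0 0 0;0 0 -0.002 0 0 0;0 0 -0.03 0 0 0;0 0 -0.07 0 0 0;0 0 -0.11 0 0 0;0 0 -0.13 0 0 0;0 0 -0.13 0 0 0' 0.07
python3 - <<'E'
from meas import *
for n in ('wrist',):
    p,d,m=cap(n,n+'4.png');C=cloud(m,d);H=cv2.cvtColor(p,cv2.COLOR_RGB2HSV);h,s,v=H[...,0],H[...,1],H[...,2];z=C[...,2]
    W=(C[...,0]>.38)&(C[...,0]<.59)&(C[...,1]>.05)&(C[...,1]<.30)
    for name,mk in dict(blue=(h>105)&(h<130)&(s>120)&(z>.05),yel=(h>22)&(h<34)&(s>150)&(v>120)&(z>.06)).items():
        for c,cen in comps(mk&W,60): print(n,name,cen,*rect(C[c]), (np.nanpercentile(C[c],[1,99],axis=0)*1000).round(1).tolist())
go(.4299,.0262,.12,0)
E
```

```text
t: 16.02
tool_pos: [0.4681, 0.2141, 0.0311]
orientation: [-3.142, 0.0, 0.024]
ft_force: [0.0, 0.1, -0.5]
width: 0.0478
finger_force: 62.6
t: 16.68
tool_pos: [0.4718, 0.2153, 0.1666]
orientation: [-3.139, -0.01, 0.024]
ft_force: [0.8, 0.3, -0.5]
width: 0.0701
finger_force: 0.0
wrist blue [287.1 216.2] [466.5 215.9] [35.1 47.7] 1.2 2110 [64.1 65.3 66.6] [[449.2, 192.7, 63.9], [483.8, 239.3, 66.9]]
wrist yel [286.3 152.5] [519.5 217.8] [68.1 48.5] 1.3 5009 [64.7 66.2 67.6] [[486.1, 194.2, 64.5], [553.2, 241.7, 67.8]]
d [-0.0452  0.1877  0.0435] r [-0.002 -0.006  0.024] rows 4.7 | now [0.4703 0.2148 0.1641] [-3.14  -0.006  0.024] w 0.0699 f [ 0.  -0.5 -0.7] t 16.73
```

```bash
python3 shift.py '-0.01 0.04 0 0 0 0;-0.02 0.08 0 0 0 0;-0.03 0.12 0 0 0 0;-0.045 0.16 0 0 0 0;-0.045 0.187 0.02 0 0 0;-0.045 0.187 0.02 0 0 0;-0.045 0.187 0.02 0 0 0;-0.045 0.187 0.02 0 0 0;-0.045 0.187 0.02 0 0 0;-0.045 0.187 0.02 0 0 0' 0.06; python3 -c "
from h import *
go(.430,.0268,.0165,.024)"
```

```text
t: 17.57
tool_pos: [0.428, 0.0272, 0.1413]
orientation: [-3.141, -0.0, 0.026]
ft_force: [0.7, -0.4, -0.5]
width: 0.06
finger_force: 0.0
d [0.0019 0.0005 0.1248] r [-0.    -0.     0.002] rows 3.0 | now [0.428  0.0272 0.1413] [-3.141 -0.     0.026] w 0.06 f [ 0.7 -0.4 -0.5] t 17.57
```

```bash
python3 shift.py '0.0015 0 0.04 0 0 0;0.0015 0 0.08 0 0 0;0.0015 0 0.11 0 0 0;0.0015 0 0.124 0 0 0;0.0015 0 0.124 0 0 0;0.0015 0 0.124 0 0 0;0.0015 0 0.124 0 0 0' ; python3 -c "
from h import *
go(.430,.0268,.0165,.024)"; python3 shift.py '0 0 0 0 0 0;0 0 0 0 0 0;0 0 0 0 0 0;0 0 0 0 0 0;0 0 -0.02 0 0 0;0 0 -0.06 0 0 0;0 0 -0.1 0 0 0;0 0 -0.125 0 0 0;0 0 -0.125 0 0 0;0 0 -0.125 0 0 0;0 0 -0.125 0 0 0' 0.015;  python3 -c "
from h import *
go(.4689,.1412,.14,.024)"
```

```text
t: 18.15
tool_pos: [0.4302, 0.0267, 0.0181]
orientation: [3.142, -0.002, 0.025]
ft_force: [0.5, -0.0, 0.1]
width: 0.0601
finger_force: 0.0
d [-0.0002 -0.0001  0.0016] r [ 0.    -0.002  0.001] rows 0.0 | now [0.4302 0.0267 0.0181] [ 3.142e+00 -2.000e-03  2.500e-02] w 0.0601 f [ 0.5 -0.   0.1] t 18.15
t: 19.07
tool_pos: [0.4286, 0.0262, 0.1421]
orientation: [-3.142, -0.0, 0.024]
ft_force: [-0.6, 0.4, 0.3]
width: 0.0293
finger_force: 59.4
d [ 0.043  -0.114   0.0021] r [-0. -0. -0.] rows 2.9 | now [0.4286 0.0262 0.1421] [-3.142 -0.     0.024] w 0.0293 f [-0.6  0.4  0.3] t 19.07
```

```bash
python3 shift.py '0.015 -0.04 0 0 0 0;0.03 -0.08 0 0 0 0;0.042 -0.114 0 0 0 0;0.042 -0.114 0 0 0 0;0.042 -0.114 0 0 0 0;0.042 -0.114 0 0 0 0;0.042 -0.114 0.03 0 0 0;0.042 -0.114 0.06 0 0 0;0.042 -0.114 0.09 0 0 0;0.042 -0.114 0.11 0 0 0;0.042 -0.114 0.11 0 0 0;0.042 -0.114 0.11 0 0 0'; python3 -c "
from h import *
go(.4689,.1412,.0215,.024)"
```

```text
t: 20.07
tool_pos: [0.467, 0.1396, 0.031]
orientation: [3.141, 0.004, 0.022]
ft_force: [0.1, -1.2, -0.1]
width: 0.029
finger_force: 60.2
d [ 0.002  -0.0016  0.0095] r [ 0.001  0.004 -0.002] rows 0.2 | now [0.467  0.1396 0.031 ] [3.141 0.004 0.022] w 0.029 f [ 0.1 -1.2 -0.1] t 20.07
```

```bash
python3 shift.py '0.001 0 0.003 0 0 0;0.001 0 0.006 0 0 0;0.001 0 0.006 0 0 0;0.001 0 0.006 0 0 0';python3 shift.py '0 0 0.001 0 0 0;0 0 0.002 0 0 0;0 0 0.003 0 0 0;0 0 0.003 0 0 0'
```

```text
t: 20.4
tool_pos: [0.4694, 0.1411, 0.0267]
orientation: [-3.141, -0.0, 0.024]
ft_force: [1.0, -0.5, -0.3]
width: 0.0295
finger_force: 60.2
t: 20.73
tool_pos: [0.4695, 0.1413, 0.0236]
orientation: [-3.141, -0.0, 0.024]
ft_force: [-0.7, 0.4, 3.8]
width: 0.0294
finger_force: 61.3
```

```bash
python3 shift.py '0 0 0 0 0 0;0 0 0 0 0 0;0 0 0 0 0 0;0 0 -0.02 0 0 0;0 0 -0.06 0 0 0;0 0 -0.1 0 0 0;0 0 -0.12 0 0 0;0 0 -0.12 0 0 0;0.05 0.04 -0.12 0 0 0;0.05 0.08 -0.12 0 0 0;0.05 0.12 -0.12 0 0 0;0.05 0.129 -0.12 0 0 0;0.05 0.129 -0.12 0 0 0;0.05 0.129 -0.12 0 0 0;0.05 0.129 -0.12 0 0 0' 0.048;  python3 -c "
from h import *
go(.5225,.0128,.0165,.024)"
```

```text
t: 21.98
tool_pos: [0.5217, 0.0139, 0.1424]
orientation: [-3.141, 0.002, 0.023]
ft_force: [-0.5, -0.0, -0.5]
width: 0.0481
finger_force: 0.0
d [0.001  0.0012 0.1259] r [-0.001  0.002 -0.001] rows 3.0 | now [0.5217 0.0139 0.1424] [-3.141e+00  2.000e-03  2.300e-02] w 0.0481 f [-0.5 -0.  -0.5] t 21.98
```

```bash
python3 shift.py '0.001 0.001 0.04 0 0 0;0.001 0.001 0.08 0 0 0;0.001 0.001 0.11 0 0 0;0.001 0.001 0.124 0 0 0;0.001 0.001 0.124 0 0 0;0.001 0.001 0.124 0 0 0' 0.06; python3 shift.py '0 0 0 0 0 0;0 0 0 0 0 0;0 0 0 0 0 0;0 0 0 0 0 0;0 0 0 0 0 0;0 0 -0.02 0 0 0;0 0 -0.06 0 0 0;0 0 -0.1 0 0 0;0 0 -0.125 0 0 0;0 0 -0.125 0 0 0;0 0 -0.125 0 0 0;0 0 -0.125 0 0 0' 0.015;  python3 -c "
from h import *
go(.5043,.1418,.14,.024)"
```

```text
t: 22.48
tool_pos: [0.5225, 0.0138, 0.0185]
orientation: [-3.141, 0.003, 0.025]
ft_force: [-0.4, -0.1, 1.0]
width: 0.06
finger_force: 0.0
t: 23.48
tool_pos: [0.5229, 0.0125, 0.1441]
orientation: [-3.141, 0.0, 0.024]
ft_force: [-0.7, 0.4, -0.5]
width: 0.0296
finger_force: 59.4
d [-0.0155 -0.1297  0.0041] r [-0.  0. -0.] rows 3.1 | now [0.5229 0.0125 0.1441] [-3.141  0.     0.024] w 0.0296 f [-0.7  0.4 -0.5] t 23.48
```

```bash
python3 shift.py '-0.005 -0.04 0 0 0 0;-0.01 -0.08 0 0 0 0;-0.0155 -0.12 0 0 0 0;-0.0155 -0.13 0 0 0 0;-0.0155 -0.13 0 0 0 0;-0.0155 -0.13 0 0 0 0;-0.0155 -0.13 0 0 0 0;-0.0155 -0.13 0 0 0 0'; python3 -c "
from h import *
go(.5043,.1418,.0215,.024)"
```

```text
t: 24.15
tool_pos: [0.5048, 0.1407, 0.1436]
orientation: [3.141, 0.001, 0.023]
ft_force: [-0.9, -0.2, -0.8]
width: 0.0292
finger_force: 59.8
d [-0.0003 -0.0011  0.1221] r [ 0.     0.001 -0.001] rows 2.9 | now [0.5048 0.1407 0.1436] [3.141e+00 1.000e-03 2.300e-02] w 0.0292 f [-0.9 -0.2 -0.8] t 24.15
```

```bash
python3 shift.py '0 -0.001 0.03 0 0 0;0 -0.001 0.06 0 0 0;0 -0.001 0.09 0 0 0;0 -0.001 0.11 0 0 0;0 -0.001 0.116 0 0 0;0 -0.001 0.116 0 0 0';python3 shift.py '0 0 0.001 0 0 0;0 0 0.002 0 0 0;0 0 0.003 0 0 0;0 0 0.003 0 0 0'
```

```text
t: 24.65
tool_pos: [0.504, 0.1417, 0.0272]
orientation: [3.141, 0.003, 0.022]
ft_force: [0.2, -0.8, -0.6]
width: 0.0292
finger_force: 60.0
t: 24.98
tool_pos: [0.5057, 0.1428, 0.026]
orientation: [-3.142, -0.002, 0.024]
ft_force: [-0.2, -1.0, 1.9]
width: 0.0296
finger_force: 60.1
```

```bash
python3 shift.py '-0.001 0 0.001 0 0 0;-0.001 0 0.001 0 0 0;-0.001 0 0.001 0 0 0';python3 shift.py '0 0 0 0 0 0;0 0 0 0 0 0;0 0 0 0 0 0;0 0 -0.02 0 0 0;0 0 -0.06 0 0 0;0 0 -0.1 0 0 0;0 0 -0.12 0 0 0;0 0 -0.12 0 0 0;0.04 0.04 -0.12 0 0 0;0.08 0.08 -0.12 0 0 0;0.082 0.118 -0.12 0 0 0;0.082 0.118 -0.12 0 0 0;0.082 0.118 -0.12 0 0 0;0.082 0.118 -0.12 0 0 0;0.082 0.118 -0.12 0 0 0' 0.048;  python3 -c "
from h import *
go(.5887,.0265,.0165,.024)"
```

```text
t: 25.23
tool_pos: [0.5057, 0.1428, 0.0259]
orientation: [3.141, -0.004, 0.024]
ft_force: [-0.5, -2.5, 10.4]
width: 0.0293
finger_force: 61.2
t: 26.48
tool_pos: [0.5874, 0.0276, 0.1432]
orientation: [-3.141, 0.002, 0.023]
ft_force: [-0.3, -0.6, -0.2]
width: 0.048
finger_force: 0.0
d [0.0016 0.0012 0.1267] r [-0.001  0.002 -0.001] rows 3.0 | now [0.5874 0.0276 0.1432] [-3.141e+00  2.000e-03  2.300e-02] w 0.048 f [-0.3 -0.6 -0.2] t 26.48
```

```bash
python3 shift.py '0.001 0.001 0.04 0 0 0;0.001 0.001 0.08 0 0 0;0.001 0.001 0.11 0 0 0;0.001 0.001 0.124 0 0 0;0.001 0.001 0.124 0 0 0;0.001 0.001 0.124 0 0 0' 0.06; python3 shift.py '0 0 0 0 0 0;0 0 0 0 0 0;0 0 0 0 0 0;0 0 0 0 0 0;0 0 0 0 0 0;0 0 -0.02 0 0 0;0 0 -0.06 0 0 0;0 0 -0.1 0 0 0;0 0 -0.13 0 0 0;0 0 -0.13 0 0 0;0 0 -0.13 0 0 0;0 0 -0.13 0 0 0' 0.015;  python3 - <<'E'
from meas import *
p,d,m=cap('wrist','w5.png');C=cloud(m,d);v=p.max(2);z=C[...,2]
print('t',rect(C[(z>.088)&(z<.105)&(C[...,0]<.6)&(C[...,1]>.05)]))
p,d,m=cap('top','t5.png');C=cloud(m,d);v=p.max(2);z=C[...,2]
W=(C[...,0]>.455)&(C[...,0]<.56)&(C[...,1]>.11)&(C[...,1]<.185)&(z>.045)&(v<110)&(z<.085)
for c,cen in comps(W,15): print(cen,*rect(C[c]))
go(.5393,.1426,.15,.024)
E
```

```text
t: 26.98
tool_pos: [0.5882, 0.0274, 0.0195]
orientation: [-3.141, 0.003, 0.025]
ft_force: [-0.2, -0.7, 0.3]
width: 0.06
finger_force: 0.0
t: 27.98
tool_pos: [0.5893, 0.026, 0.1504]
orientation: [-3.142, -0.0, 0.024]
ft_force: [0.6, -1.1, -1.6]
width: 0.0294
finger_force: 59.3
t (array([503. , 179.9]), array([145.3, 137.9]), 0.9, 5018, array([88.8, 95.9, 97.3]))
d [-0.0463 -0.1177 -0.0009] r [-0.     0.003 -0.   ] rows 3.0 | now [0.5884 0.0261 0.1489] [-3.141e+00  3.000e-03  2.400e-02] w 0.0293 f [ 0.5  0.1 -1.1] t 28.08
```

```bash
python3 shift.py '-0.02 -0.03 0 0 0 0;-0.04 -0.06 0 0 0 0;-0.0475 -0.09 0 0 0 0;-0.0475 -0.109 0 0 0 0;-0.0475 -0.109 0 0 0 0;-0.0475 -0.109 0 0 0 0;-0.0475 -0.109 0 0 0 0;-0.0475 -0.109 0 0 0 0;-0.0475 -0.109 0 0 0 0'; python3 -c "
from h import *
go(.5385,.134,.0215,.024)"
```

```text
t: 28.83
tool_pos: [0.5397, 0.1328, 0.1498]
orientation: [3.141, 0.001, 0.023]
ft_force: [1.1, -0.1, -0.5]
width: 0.0291
finger_force: 59.5
d [-0.0011 -0.0012  0.1283] r [ 0.     0.001 -0.001] rows 3.1 | now [0.5397 0.1328 0.1498] [3.141e+00 1.000e-03 2.300e-02] w 0.0291 f [ 1.1 -0.1 -0.5] t 28.83
```

```bash
python3 shift.py '-0.001 -0.001 0.03 0 0 0;-0.001 -0.001 0.06 0 0 0;-0.001 -0.001 0.07 0 0 0;-0.001 -0.001 0.07 0 0 0;-0.001 -0.001 0.07 0 0 0;-0.001 -0.001 0.07 0 0 0'; python3 -c "
from h import *
go(.5385,.134,.0215,.024)"
```

```text
t: 29.33
tool_pos: [0.5398, 0.1347, 0.0814]
orientation: [-3.141, -0.002, 0.023]
ft_force: [0.9, 0.9, -1.1]
width: 0.0293
finger_force: 59.5
d [-0.0015  0.0007  0.0599] r [-0.    -0.002 -0.001] rows 1.4 | now [0.5398 0.1347 0.0814] [-3.141e+00 -2.000e-03  2.300e-02] w 0.0293 f [ 0.9  0.9 -1.1] t 29.33
```

```bash
python3 shift.py '-0.0015 0 0.015 0 0 0;-0.0015 0 0.03 0 0 0;-0.0015 0 0.045 0 0 0;-0.0015 0 0.053 0 0 0;-0.0015 0 0.053 0 0 0';python3 shift.py '0 0 0.001 0 0 0;0 0 0.002 0 0 0;0 0 0.004 0 0 0;0 0 0.004 0 0 0;0 0 0.004 0 0 0'
```

```text
t: 29.75
tool_pos: [0.538, 0.1348, 0.0277]
orientation: [-3.141, -0.001, 0.024]
ft_force: [1.1, -0.1, -0.6]
width: 0.0294
finger_force: 59.6
t: 30.17
tool_pos: [0.5385, 0.135, 0.0271]
orientation: [-3.141, -0.003, 0.024]
ft_force: [-6.4, -0.9, 28.5]
width: 0.0294
finger_force: 62.7
```

```bash
python3 shift.py '0 0 -0.002 0 0 0;0 0 -0.003 0 0 0;0 0 -0.003 0 0 0;0 0 -0.003 0 0 0;0 0 -0.02 0 0 0;0 0 -0.06 0 0 0;0 0 -0.1 0 0 0;-0.04 0 -0.14 0 0 0;-0.08 0 -0.18 0 0 0;-0.12 0 -0.18 0 0 0;-0.12 0 -0.18 0 0 0;-0.12 0 -0.18 0 0 0;-0.12 0 -0.18 0 0 0' 0.05
python3 - <<'E'
from meas import *
p,d,m=cap('wrist','w6.png');C=cloud(m,d);v=p.max(2);z=C[...,2]
W=(C[...,0]>.45)&(C[...,0]<.56)&(C[...,1]>.11)&(C[...,1]<.188)&(z<.085)
for nm,lo,hi in(('body',.05,.064),('bulb',.066,.08)):
  for c,cen in comps(W&(z>lo)&(z<hi),30): print(nm,cen,*rect(C[c]))
go(.5,.1,.2,.024)
E
```

```text
t: 31.25
tool_pos: [0.4164, 0.132, 0.2037]
orientation: [-3.141, -0.001, 0.024]
ft_force: [1.0, 0.2, 0.1]
width: 0.0501
finger_force: 0.0
body [271.8  40.7] [557.4 151.1] [ 1.4 73.8] 2.0 312 [51.3 57.  63.5]
body [285.5  68.9] [534.7 136.6] [31.1 31.3] 44.9 725 [55.3 60.4 62.1]
body [276.3 107.2] [501.4 144.5] [29.8 31.2] 1.4 628 [58.7 60.3 61.9]
body [277.  144.1] [467.5 143.6] [30.8 31.4] 1.8 587 [58.5 60.3 61.7]
bulb [266.4  36.6] [556.9 151.1] [ 1.2 73.7] 1.6 360 [66.2 74.3 79.5]
bulb [285.5  66.3] [535.  136.1] [17.2 17.3] 1.8 351 [66.2 68.7 76.7]
bulb [275.7 107.1] [501.3 144.7] [17.1 17. ] 1.3 318 [66.4 68.5 76.2]
bulb [276.7 145.7] [467.3 143.1] [17.3 17.6] 63.3 301 [66.2 68.1 76.3]
d [0.0816 0.034  0.0036] r [-0.    -0.001  0.   ] rows 2.1 | now [0.4176 0.132  0.2034] [-3.141e+00 -1.000e-03  2.400e-02] w 0.0496 f [-0.4 -0.   0.9] t 31.3
```

View pics/w6.png

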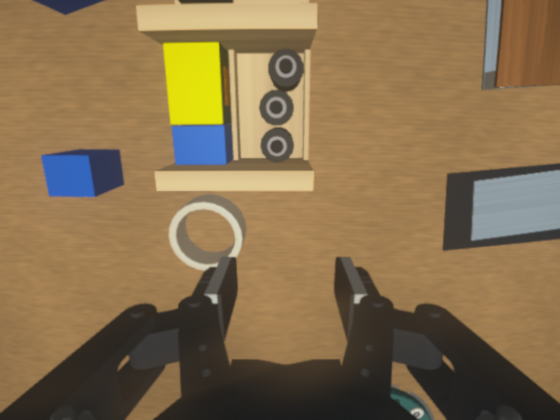

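Wrist view: all three bottles are upright in the bay at (285,67), (276,107) and (277,145), with the blue spacer (202,145) flush beside the carton (195,85). Now I'll re-measure the spatula and cover.

```bash
cat > spat.py <<'E'
from meas import *
def spat():
  for n in('top','scene'):
    p,d,m=cap(n);C=cloud(m,d);H=cv2.cvtColor(p,cv2.COLOR_RGB2HSV);h,s,v=H[...,0],H[...,1],H[...,2];z=C[...,2]
    x,y=C[...,0],C[...,1]
    W=(x>.3)&(x<.7)&(y>-.42)&(y<.0)
    for name,mk in dict(orange=(h<16)&(s>200)&(v>130)&(z>.02)&(z<.06),blade=(s<110)&(v>100)&(z<.009)&(x<.5),board=(z>.03)&(z<.042)&(x>.5),mat=(v<60)&(z<.006)).items():
        for c,cen in comps(mk&W,40): print(n,name,cen,*rect(C[c]))
spat()
E
python3 spat.py; python3 -c "
from h import *
go(.4215,-.275,.2,1.7)"
```

```text
top blade [381.2 276.4] [ 402.4 -159.6] [ 76.9 128.5] 9.2 2068 [2.2 5.6 8.5]
top board [365.5 179.2] [ 606.3 -129.3] [141.2 124.6] 5.3 3674 [32.4 35.8 39.1]
top mat [407.7 274.6] [ 405.2 -202.9] [ 98.9 279.4] 7.0 3163 [-0.9  2.6  5.4]
scene orange [222.5 141.9] [ 422.8 -278.5] [13.7 89.4] 9.9 108 [38.1 43.6 46.5]
scene blade [260.4 172.1] [ 400.4 -162.8] [ 81.1 136.8] 8.4 1023 [2.  5.5 8.3]
scene board [196.  206.9] [ 604.9 -130. ] [144.4 126.3] 5.4 2502 [32.2 35.6 38.3]
scene mat [246.  151.6] [ 373.1 -251.8] [42.4 17.9] 85.8 50 [-0.7  2.5  5.2]
scene mat [219.1 157.7] [ 438.2 -274.3] [ 44.  112.2] 5.5 367 [-0.3  2.6  5.2]
scene mat [283.2 185.9] [392.9 -97.4] [90.8 61.5] 7.2 282 [-0.3  2.5  5.1]
d [-0.0064  0.4069  0.0029] r [ 0.    -0.    -1.676] rows 13.4 | now [0.4183 0.132  0.2029] [-3.142 -0.     0.024] w 0.05 f [ 0.7 -0.3  0.1] t 31.4
```

```bash
python3 shift.py '-0.006 0.407 0.05 0 0 -1.707;-0.006 0.407 0.05 0 0 -1.707;-0.006 0.407 0.05 0 0 -1.707;-0.006 0.407 0.05 0 0 -1.707;-0.006 0.407 0.05 0 0 -1.707;-0.006 0.407 0.05 0 0 -1.707;-0.006 0.407 0.05 0 0 -1.707;-0.006 0.407 0.05 0 0 -1.707;-0.006 0.407 0.05 0 0 -1.707;-0.006 0.407 0.05 0 0 -1.707;-0.006 0.407 0.05 0 0 -1.707;-0.006 0.407 0.05 0 0 -1.707;-0.006 0.407 0.05 0 0 -1.707;-0.006 0.407 0.05 0 0 -1.707;-0.006 0.407 0.05 0 0 -1.707;-0.006 0.407 0.05 0 0 -1.707;-0.006 0.407 0.05 0 0 -1.707;-0.006 0.407 0.05 0 0 -1.707' 0.06
python3 - <<'E'
from meas import *
p,d,m=cap('wrist');C=cloud(m,d);H=cv2.cvtColor(p,cv2.COLOR_RGB2HSV);h,s,v=H[...,0],H[...,1],H[...,2];z=C[...,2]
for c,cen in comps((h<16)&(s>180)&(v>100)&(z>.038)&(z<.06),100): print('or',cen,*rect(C[c]))
for c,cen in comps((s<110)&(v>100)&(z<.009)&(C[...,0]<.5),300): print('bl',cen,*rect(C[c]))
go(.422,-.275,.0045,1.731)
E
```

```text
t: 32.9
tool_pos: [0.4211, -0.2757, 0.1523]
orientation: [-3.141, -0.001, 1.729]
ft_force: [-0.2, 0.6, -0.3]
width: 0.0597
finger_force: 0.0
bl [284.1  67.4] [ 402.5 -166.8] [ 78.1 132.6] 9.1 11770 [3.2 5.3 7. ]
d [0.0002 0.001  0.148 ] r [-0.001 -0.001 -0.002] rows 3.5 | now [ 0.4211 -0.2755  0.1525] [-3.141e+00 -1.000e-03  1.729e+00] w 0.0598 f [-0.5 -0.9 -0.5] t 32.95
```

```bash
python3 shift.py '0 0 0.04 0 0 0;0 0 0.08 0 0 0;0 0 0.11 0 0 0;0 0 0.13 0 0 0;0 0 0.143 0 0 0;0 0 0.148 0 0 0;0 0 0.148 0 0 0;0 0 0.148 0 0 0'; python3 shift.py '0 0 0 0 0 0;0 0 0 0 0 0;0 0 0 0 0 0;0 0 0 0 0 0;0 0 0 0 0 0;0 0 0 0 0 0' 0.0; python3 -c "
from h import *
go(.422,-.275,.0045,1.731)"
```

```text
t: 33.62
tool_pos: [0.4212, -0.2753, 0.0054]
orientation: [3.141, 0.0, 1.73]
ft_force: [0.2, -0.0, 0.4]
width: 0.0602
finger_force: 0.0
t: 34.12
tool_pos: [0.4214, -0.2756, 0.0062]
orientation: [3.141, 0.001, 1.731]
ft_force: [0.6, 1.1, 6.2]
width: 0.0152
finger_force: 58.5
d [0.0005 0.0007 0.0017] r [0.001 0.001 0.   ] rows 0.0 | now [ 0.4214 -0.2756  0.0062] [3.141e+00 1.000e-03 1.731e+00] w 0.0152 f [0.6 1.1 6.2] t 34.12
```

```bash
python3 shift.py '0 0 -0.01 0 0 0;0 0 -0.03 0 0 0;0 0 -0.06 0 0 0;0 0 -0.075 0 0 0;0 0 -0.075 0 0 0;0 0 -0.075 0 0 0;0 0 -0.075 0 0 0'
python3 - <<'E'
from meas import *
p,d,m=cap('wrist');C=cloud(m,d);H=cv2.cvtColor(p,cv2.COLOR_RGB2HSV);h,s,v=H[...,0],H[...,1],H[...,2];z=C[...,2]
M=(s<110)&(v>100)&(z<.11)&(z>.05)
for c,cen in comps(M,300):
    print('bl',cen,*rect(C[c])); P=C[c];P=P[np.isfinite(P).all(1)];A=np.c_[P[:,:2]-P[:,:2].mean(0),np.ones(len(P))];print(np.linalg.lstsq(A,P[:,2],rcond=None)[0])
go(.6312,-.4033,.08,1.664)
E
```

```text
t: 34.7
tool_pos: [0.4203, -0.2746, 0.0798]
orientation: [-3.141, -0.001, 1.731]
ft_force: [0.1, 0.8, -1.6]
width: 0.0152
finger_force: 58.8
bl [284.6  88.2] [ 406.7 -194.3] [76.6 93.6] 9.4 28869 [77.7 79.2 97.8]
[ 0.01971746 -0.12059148  0.08065006]
d [-0.1609  0.188  -0.0011] r [-0.001 -0.002  0.067] rows 5.9 | now [ 0.42   -0.2744  0.0794] [-3.140e+00 -2.000e-03  1.731e+00] w 0.0151 f [ 1.1 -0.4 -2.1] t 34.75
```

```bash
python3 shift.py '-0.03 0.03 0 0 0 0.03;-0.055 0.06 0 0 0 0.067;-0.08 0.09 0 0 0 0.067;-0.105 0.12 0 0 0 0.067;-0.13 0.15 0 0 0 0.067;-0.15 0.175 0 0 0 0.067;-0.161 0.188 0 0 0 0.067;-0.161 0.188 0 0 0 0.067;-0.161 0.188 0 0 0 0.067;-0.161 0.188 0 0 0 0.067;-0.161 0.188 0 0 0 0.067'
cat > bl.py <<'E'
from meas import *
def bl(n='wrist'):
    p,d,m=cap(n);C=cloud(m,d);H=cv2.cvtColor(p,cv2.COLOR_RGB2HSV);h,s,v=H[...,0],H[...,1],H[...,2];z=C[...,2];t=st()['tool_pos'][2]
    M=(s<110)&(v>90)&(abs(z-t)<.007)&(C[...,1]<.05)&(np.hypot(C[...,0]-st()['tool_pos'][0],C[...,1]-st()['tool_pos'][1])<.19)
    for c,cen in comps(M,300):
        P=C[c];P=P[np.isfinite(P).all(1)];A=np.c_[P[:,:2]-P[:,:2].mean(0),np.ones(len(P))];print('blade',rect(C[c]),'slope',np.linalg.lstsq(A,P[:,2],rcond=None)[0].round(4))
    M=(h<20)&(s>60)&(z>.028)&(z<.05)&(C[...,0]>.5)&(C[...,1]<0)&(v<170)
    for c,cen in comps(M,500): print('board',rect(C[c]))
if __name__=='__main__': bl()
E
python3 bl.py; python3 -c "
from h import *
go(.6312,-.4033,.016,1.664)"
```

```text
t: 35.67
tool_pos: [0.6303, -0.4028, 0.0789]
orientation: [-3.139, -0.002, 1.664]
ft_force: [1.1, -0.2, -1.3]
width: 0.0153
finger_force: 58.8
blade (array([ 621.2, -312.3]), array([76.8, 73.7]), 5.1, 26268, array([76.9, 78.3, 83.4])) slope [ 0.0001 -0.018   0.0784]
d [-0.0004  0.0007  0.0634] r [-0.002 -0.002 -0.   ] rows 1.5 | now [ 0.6306 -0.4031  0.0794] [-3.140e+00 -2.000e-03  1.664e+00] w 0.0152 f [ 0.3 -0.9 -1.7] t 35.72
```

```bash
python3 shift.py '0 0 0.03 0 0 0;0 0 0.055 0 0 0;0 0 0.063 0 0 0;0 0 0.063 0 0 0;0 0 0.063 0 0 0';  python3 bl.py; python3 -c "
from h import *
go(.6172,-.254,.016,1.664)"
```

```text
t: 36.13
tool_pos: [0.6316, -0.4038, 0.0174]
orientation: [-3.141, -0.001, 1.664]
ft_force: [0.5, 0.5, -1.3]
width: 0.0149
finger_force: 58.8
blade (array([ 622.5, -313.5]), array([76.7, 74.8]), 5.1, 26388, array([15.2, 16.6, 22.4])) slope [ 0.0025 -0.023   0.0168]
d [ 0.1513 -0.0013  0.0023] r [ 0.001  0.001 -0.   ] rows 3.6 | now [ 0.6326 -0.4045  0.0185] [3.141e+00 1.000e-03 1.664e+00] w 0.0153 f [-0.4 -0.5 -1.5] t 36.18
```

```bash
python3 shift.py '0.015 0 0.001 0 0 0;0.04 -0.0005 0.001 0 0 0;0.065 -0.001 0.001 0 0 0;0.09 -0.001 0.001 0 0 0;0.115 -0.001 0.001 0 0 0;0.135 -0.001 0.001 0 0 0;0.148 -0.001 0.001 0 0 0;0.151 -0.001 0.001 0 0 0;0.151 -0.001 0.001 0 0 0;0.151 -0.001 0.001 0 0 0;0.151 -0.001 0.001 0 0 0'; python3 spat.py | grep board; python3 -c "
from h import *
go(.6172,-.254,.016,1.664)"
```

```text
t: 37.1
tool_pos: [0.6177, -0.2554, 0.0165]
orientation: [3.141, 0.001, 1.663]
ft_force: [0.5, -1.1, -1.5]
width: 0.0154
finger_force: 58.8
scene board [196.2 206.8] [ 604.2 -130.6] [143.  126.9] 5.8 2492 [32.3 35.6 38.2]
scene board [166.7 187. ] [ 618.1 -235.5] [31.3 57.5] 14.8 123 [30.3 35.6 40.9]
d [ 0.0012 -0.      0.0002] r [ 0.     0.    -0.001] rows 0.0 | now [ 0.6173 -0.2552  0.0162] [3.141 0.    1.663] w 0.015 f [ 0.5 -0.2 -1.9] t 37.2
```

```bash
python3 shift.py '0 0 -0.006 0 0 0;0 0 -0.011 0 0 0;0 0 -0.014 0 0 0;0 0 -0.017 0 0 0;0 0 -0.02 0 0 0;0 0 -0.025 0 0 0;0 0 -0.03 0 0 0;0 0 -0.035 0 0 0;0 0 -0.035 0 0 0;0 0 -0.035 0 0 0'
cat > bd.py <<'E'
from meas import *
def bd(n,xy):
    p,d,m=cap(n);C=cloud(m,d);H=cv2.cvtColor(p,cv2.COLOR_RGB2HSV);h,s,v=H[...,0],H[...,1],H[...,2];z=C[...,2];t=st()['tool_pos'][2]
    M=(h<20)&(s>70)&(v>40)&(v<190)&(abs(z-t-.007)<.02)&(np.hypot(C[...,0]-xy[0],C[...,1]-xy[1])<.11)
    for c,cen in comps(M,500):
        P=C[c];P=P[np.isfinite(P).all(1)];A=np.c_[P[:,:2]-P[:,:2].mean(0),np.ones(len(P))]
        k=np.linalg.lstsq(A,P[:,2],rcond=None)[0]; g=abs(P[:,2]-A@k)<.004; k=np.linalg.lstsq(A[g],P[g,2],rcond=None)[0]
        print(n,'board',rect(P[g]),'slope',k.round(4))
import sys
s=st(); yw=s['orientation'][2]; xy=np.array(s['tool_pos'][:2])+.125*np.array([np.cos(yw),np.sin(yw)])
print('blade mid',xy.round(4))
for n in sys.argv[1:]: bd(n,xy)
E
python3 bd.py top scene wrist; python3 -c "
from h import *
go(.6172,-.254,.12,1.664)"
```

```text
t: 38.03
tool_pos: [0.6174, -0.254, 0.0517]
orientation: [3.141, 0.0, 1.664]
ft_force: [0.3, 0.0, -2.5]
width: 0.0149
finger_force: 58.8
blade mid [ 0.6058 -0.1295]
scene board (array([ 603.7, -130.9]), array([142.3, 127.4]), 5.7, 2507, array([52.8, 55.4, 58.1])) slope [0.0003 0.     0.0555]
wrist board (array([ 606.9, -157.6]), array([140.7,  60.9]), 5.3, 44597, array([53.7, 55.1, 56.5])) slope [ 0.0005 -0.0017  0.0551]
d [-0.0003  0.0003 -0.0691] r [-0. -0. -0.] rows 1.7 | now [ 0.6168 -0.2537  0.0509] [-3.141 -0.     1.664] w 0.015 f [ 0.2 -0.1 -3.3] t 38.18
```

```bash
python3 shift.py '0 0 -0.004 0 0 0;0 0 -0.012 0 0 0;0 0 -0.022 0 0 0;0 0 -0.034 0 0 0;0 0 -0.048 0 0 0;0 0 -0.062 0 0 0;0 0 -0.074 0 0 0;0 0 -0.083 0 0 0;0 0 -0.088 0 0 0;0 0 -0.09 0 0 0;0 0 -0.09 0 0 0;0 0 -0.09 0 0 0'; python3 bd.py scene; python3 -c "
from h import *
go(.506,.053,.14,1.595)"
```

```text
t: 39.18
tool_pos: [0.6166, -0.2536, 0.1406]
orientation: [-3.141, -0.001, 1.664]
ft_force: [0.4, -0.2, -2.6]
width: 0.0154
finger_force: 58.8
blade mid [ 0.605  -0.1291]
scene board (array([ 602.7, -128.5]), array([142.8, 125.4]), 5.7, 2666, array([142.3, 144.8, 147.1])) slope [-0.0016 -0.0017  0.1448]
d [ 0.3155 -0.0816  0.0008] r [-0.001 -0.001  0.069] rows 7.8 | now [ 0.6165 -0.2535  0.1404] [-3.140e+00 -1.000e-03  1.664e+00] w 0.0152 f [-0.7 -0.4 -2.3] t 39.23
```

```bash
python3 shift.py '0.002 0 0 0 0 0;0.006 -0.0015 0 0 0 0.001;0.014 -0.0036 0 0 0 0.003;0.026 -0.0067 0 0 0 0.006;0.042 -0.0109 0 0 0 0.009;0.062 -0.016 0 0 0 0.014;0.085 -0.022 0 0 0 0.019;0.11 -0.0284 0 0 0 0.024;0.135 -0.0349 0 0 0 0.03;0.16 -0.0414 0 0 0 0.035;0.185 -0.0478 0 0 0 0.04;0.209 -0.054 0 0 0 0.046;0.232 -0.06 0 0 0 0.051;0.252 -0.0652 0 0 0 0.055;0.27 -0.0698 0 0 0 0.059;0.286 -0.074 0 0 0 0.063;0.299 -0.0773 0 0 0 0.065;0.308 -0.0796 0 0 0 0.067;0.313 -0.0809 0 0 0 0.068;0.3155 -0.0816 0 0 0 0.069'; python3 shift.py '0 0 0 0 0 0;0 0 0 0 0 0;0 0 0 0 0 0;0 0 0 0 0 0'; python3 bd.py top scene wrist; python3 -c "
from h import *
go(.506,.053,.14,1.595)"
```

```text
t: 40.9
tool_pos: [0.5058, 0.0536, 0.1413]
orientation: [-3.141, -0.0, 1.596]
ft_force: [-0.1, -0.2, -2.7]
width: 0.0154
finger_force: 58.8
t: 41.23
tool_pos: [0.5068, 0.0522, 0.1412]
orientation: [3.141, 0.0, 1.594]
ft_force: [-0.7, -0.3, -2.9]
width: 0.0152
finger_force: 58.8
blade mid [0.5039 0.1771]
top board (array([503.9, 231.6]), array([ 34., 140.]), 82.6, 790, array([143.1, 145.5, 148.3])) slope [-0.0012 -0.0117  0.1456]
top board (array([488.4, 132.1]), array([105. ,  32.5]), 1.7, 816, array([142.8, 145.7, 148.5])) slope [0.0019 0.0061 0.1457]
scene board (array([502.5, 177. ]), array([143. , 123.9]), 1.3, 3873, array([142.7, 145.2, 147.3])) slope [-0.0006 -0.0027  0.1452]
wrist board (array([503.2, 148.9]), array([140.6,  60.9]), 1.4, 44469, array([143.8, 145.2, 146.6])) slope [ 0.0008 -0.0022  0.1452]
d [ 0.0007 -0.0006  0.0012] r [-0.    -0.    -0.001] rows 0.0 | now [0.5067 0.0524 0.1412] [-3.142 -0.     1.594] w 0.0152 f [-0.6 -0.1 -3.1] t 41.38
```

```bash
python3 shift.py '0 0 0.004 0 0 0;0 0 0.011 0 0 0;0 0 0.02 0 0 0;0 0 0.029 0 0 0;0 0 0.036 0 0 0;0 0 0.04 0 0 0;0 0 0.0425 0 0 0;0 0 0.0445 0 0 0;0 0 0.047 0 0 0;0 0 0.05 0 0 0;0 0 0.051 0 0 0;0 0 0.051 0 0 0;0 0 0.051 0 0 0'; python3 bd.py scene wrist; python3 -c "
from h import *
go(.506,-.12,.091,1.594)"
```

```text
t: 42.47
tool_pos: [0.5066, 0.0528, 0.0903]
orientation: [3.141, -0.0, 1.595]
ft_force: [-0.7, -0.3, -1.8]
width: 0.0153
finger_force: 58.7
blade mid [0.5036 0.1777]
scene board (array([502.6, 179.2]), array([144.8, 138.7]), 0.9, 3495, array([ 95.6, 101.1, 103.4])) slope [-0.0149 -0.0047  0.1008]
wrist board (array([502.6, 146.7]), array([141.1,  62.4]), 1.4, 47073, array([100. , 101.3, 102.7])) slope [ 0.0011 -0.001   0.1013]
d [-0.1727 -0.0048 -0.0006] r [ 0.    -0.     0.001] rows 4.1 | now [0.5067 0.0528 0.0904] [ 3.141 -0.     1.595] w 0.0152 f [-0.6  0.5 -1.7] t 42.57
```

```bash
python3 shift.py '-0.005 0 0 0 0 0;-0.015 0 0 0 0 0;-0.03 0 0 0 0 0;-0.05 0 0 0 0 0;-0.07 0 0 0 0 0;-0.09 0 0 0 0 0;-0.11 0 0 0 0 0;-0.13 0 0 0 0 0;-0.15 0 0 0 0 0;-0.165 0 0 0 0 0;-0.175 0 0 0 0 0;-0.175 0 0 0 0 0;-0.175 0 0 0 0 0'
python3 - <<'E'
from meas import *
for n in ('scene','top'):
    p,d,m=cap(n,n+'9.png');C=cloud(m,d);z=C[...,2]
    M=(z>.0975)&(z<.106)&(C[...,0]>.42)&(C[...,0]<.59)&(C[...,1]>.08)&(C[...,1]<.27)
    for c,cen in comps(M,300): print(n,rect(C[c]))
go(.4215,-.2757,.1,1.69)
E
```

```text
t: 43.65
tool_pos: [0.5105, -0.1226, 0.0902]
orientation: [-3.141, -0.0, 1.593]
ft_force: [-0.3, -0.4, -1.7]
width: 0.0152
finger_force: 58.8
scene (array([502.5, 176.4]), array([144.2, 126. ]), 1.5, 3775, array([ 98.7, 101.3, 103.7]))
top (array([503.6, 177.7]), array([142.9, 134.2]), 1.8, 4612, array([ 98.6, 101.9, 104.7]))
d [-0.152  -0.0925 -0.0099] r [-0.001 -0.001 -0.095] rows 4.3 | now [ 0.5103 -0.1215  0.0901] [-3.141e+00 -1.000e-03  1.595e+00] w 0.0149 f [-0.   0.5 -1.8] t 43.75
```

```bash
python3 shift.py '-0.03 -0.018 0 0 0 -0.02;-0.06 -0.036 0 0 0 -0.04;-0.09 -0.055 0 0 0 -0.06;-0.12 -0.075 0 0 0 -0.08;-0.145 -0.09 0 0 0 -0.099;-0.152 -0.0985 0 0 0 -0.099;-0.152 -0.0985 0 0 0 -0.099;-0.152 -0.0985 0 0 0 -0.099;-0.152 -0.0985 0 0 0 -0.099;-0.152 -0.0985 0.02 0 0 -0.099;-0.152 -0.0985 0.045 0 0 -0.099;-0.152 -0.0985 0.065 0 0 -0.099;-0.152 -0.0985 0.075 0 0 -0.099;-0.152 -0.0985 0.078 0 0 -0.099;-0.152 -0.0985 0.078 0 0 -0.099;-0.152 -0.0985 0.078 0 0 -0.099'; python3 -c "
from h import *
go(.415,-.276,.0055,1.694)"
```

```text
t: 45.08
tool_pos: [0.4166, -0.2764, 0.0127]
orientation: [3.141, 0.0, 1.695]
ft_force: [1.0, -0.3, -1.5]
width: 0.0154
finger_force: 58.9
d [ 0.0006 -0.0016  0.0072] r [0.    0.    0.001] rows 0.2 | now [ 0.4166 -0.2764  0.0127] [3.141 0.    1.695] w 0.0154 f [ 1.  -0.3 -1.5] t 45.08
```

```bash
python3 shift.py '0 0 0.003 0 0 0;0 0 0.005 0 0 0;0 0 0.007 0 0 0;0 0 0.007 0 0 0;0 0 0.007 0 0 0'; python3 shift.py '0 0 0 0 0 0;0 0 0 0 0 0;0 0 0 0 0 0;0 0 0 0 0 0;0 0 -0.01 0 0 0;0 0 -0.04 0 0 0;0 0 -0.08 0 0 0;0 0 -0.12 0 0 0;0 0 -0.15 0 0 0;-0.04 0 -0.15 0 0 0;-0.08 0 -0.15 0 0 0;-0.12 0 -0.15 0 0 0;-0.16 0 -0.15 0 0 0;-0.16 0 -0.15 0 0 0;-0.16 0 -0.15 0 0 0' 0.05; python3 spat.py; python3 -c "
from h import *
cap('scene','s10.png');go(.415,-.276,.0055,1.694)"
```

```text
t: 45.5
tool_pos: [0.4164, -0.277, 0.0061]
orientation: [3.14, 0.001, 1.694]
ft_force: [-0.8, 1.5, 6.4]
width: 0.015
finger_force: 60.1
t: 46.75
tool_pos: [0.4355, -0.4375, 0.1556]
orientation: [3.141, 0.001, 1.691]
ft_force: [-1.1, 1.8, 0.2]
width: 0.0501
finger_force: 0.0
top orange [460.6 262.3] [ 422.6 -314. ] [15.5 32. ] 7.5 85 [42.2 45.  47.8]
top blade [381.4 276.3] [ 402.3 -158.5] [ 76.6 125.3] 7.0 2040 [2.1 5.6 8.7]
top board [358.8 152. ] [ 666.8 -120.1] [ 18.7 111.5] 7.0 301 [30.1 31.4 34. ]
top board [369.8 207.1] [ 546.  -135.3] [ 17.5 109. ] 6.0 268 [30.1 31.6 34.1]
top mat [407.2 274.4] [ 405.3 -203.5] [ 99.6 281.1] 7.1 3247 [-0.8  2.5  5.5]
scene orange [223.4 140.7] [ 417.9 -278.7] [14.9 86.4] 7.7 108 [38.  43.9 46.2]
scene blade [260.1 171.8] [ 401.1 -159.8] [ 79.4 130.6] 6.1 1026 [2.2 5.5 8.3]
scene board [217.4 193.9] [ 544.9 -134.6] [ 18.7 111. ] 7.7 177 [30.1 31.1 33.8]
scene board [174.  221.3] [ 666.2 -124.5] [ 18.8 102.5] 6.8 196 [30.1 31.2 33.3]
scene mat [219.2 157.2] [ 435.5 -272. ] [ 48.3 119.4] 8.0 405 [-0.3  2.6  5.3]
scene mat [246.6 151.6] [ 372.  -252.1] [43.3 15.7] 87.9 40 [0.7 2.3 4.6]
scene mat [283.9 185.6] [391.1 -83.7] [91.6 36.6] 5.6 288 [-0.4  2.7  5.1]
d [ 0.1586 -0.0002  0.1499] r [-0.001 -0.002  0.   ] rows 5.2 | now [ 0.4349 -0.4336  0.1551] [-3.141e+00 -2.000e-03  1.694e+00] w 0.0498 f [ 1.3  0.6 -0.8] t 46.9
```

View pics/s10.png

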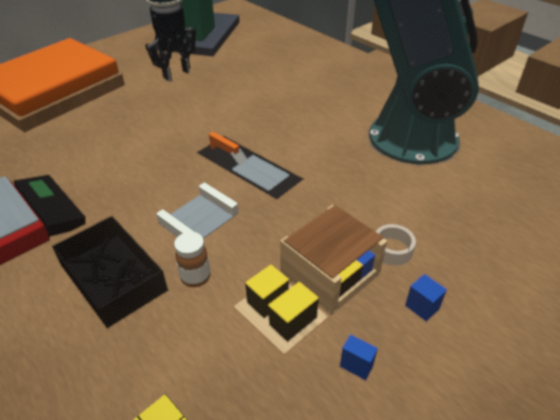

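The scene shows the cover flat and square on the crate at (333,240), the spatula lying flat on its mat at (250,165), and nothing else disturbed. I'm handing in.

```bash
python3 -c "
from h import *
print(robot.close_job()); print(st()['t'])"
```

```text
the job is handed in; nothing more can be done
None
the job is handed in; nothing more can be done
```

I finished the job and handed it in at about 47 s of the 210 s allowed; no verdict came back. The three bottles stand in the bay and the 36 mm spacer is down beside the carton. The cover lies flat and square on the crate, and the spatula is flat on its mat.

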